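Nest the brass vessels in the casket, break the lid stay and shut the lid

ROBOT

A 6-joint arm with a two-finger parallel gripper is mounted at the origin on the work surface. World frame = base frame: x ahead of the robot, y to its left, z up, the work surface at z = 0. Lengths are in m, angles in rad, forces in N, time in s.
With the tool pointing down it reaches from about 0.3 to 1 m from the base axis. Payload 5.1 kg.
Tool frame: the origin (TCP) lies midway between the tips of the shut fingers; the grasp point (between the pads) lies 19 mm behind it; z points along the fingers, x is the direction in which the jaws open and shut, and the axes are right-handed (so a half turn about z gives the same grasp; the last joint's range is limited). The gripper opens to 95 mm and grips with 3 to 60 N. Pads are 20 mm wide; open, the fingers measure 119 mm over their backs; the gripper's body (75 mm by 180 mm) begins 59 mm behind the grasp point.
Start: joints at [1.223, 0.124, 1.65, -0, 1.367, -0.083], TCP at [0.17, 0.627, 0.215] pointing down, gripper open.
Joint ranges: [-2.61, 2.61], [-1.02, 2.33], [0.03, 2.71], [-1.35, 4.49], [0.32, 2.68], [-2.91, 2.91]. Speed limits (rad/s): [2.57, 2.57, 3.14, 3.14, 3.14, 3.14].

INTERFACE

Orientations are given as a unit quaternion [x, y, z, w].
In Python, from station import status, camera, camera_info, robot gives the robot as it stands.
- The arm moves only by the tool drive_tool, never from a script. Its argument "increments" is a list that holds one entry, the list of rows, each a list of 4 numbers: the shift along the tool's x, y, z in cm, then the turn about the tool's z in rad. In form: [[[x, y, z, spin], ...]]. A call has 1 to 5 rows; each row shifts and turns the commanded pose from where the row before left it, along the tool's axes as they then stand; what a row does not reach is not made up. A row lasts 1/12 s, in which the tool goes at most 41.7 mm and 7.16 degrees, less where a joint would pass 70% of its speed; a pose out of reach is approached as far as the arm can. A call with a gripper value outside its range is refused whole. "gripper" is the finger opening in cm, from 0 to 9.51, set as the call begins (left out, the last holds). The fingers move at their own pace and stop on an object; the grip force is fixed at half the most. Time passes only in rows, so rows that do not move let the fingers close. It gives the time, the measured TCP pose, the force and the opening at its end, in the units of the state.
- status.sense(): the state, without advancing time (a new reading comes with each control period).
- camera(name): name is "scene" or "top" or "wrist"; returns the picture (480x640x3 uint8, red, green, blue); there is no depth.
- camera_info(name): a dict with "mtx" (3x3 intrinsics, pixels), "pose" (4x4, takes a point from camera to world coordinates). Camera axes: x right, y up, looking along -z (the intrinsics and any distortion apply to the point x, -y, -z); pixel columns grow to the right and rows downward; lengths in m; the calibration is good to about 2 mm. A picture is of the moment at which its call begins: read the wrist's pose just before it. camera_info takes no time and is no camera call; for the wrist camera it gives the pose at the moment of the call.
- robot.finish_job(): hands the job in, once; it reports no verdict.
The state is a dict: "t": time; "q": joint angles; "joint_vel": joint speeds; "tau": joint torques, N m; "eef_pos": TCP position; "tcp_rot": TCP orientation; "wrist_force": force on the tool from outside, world axes, zero at the start; "torque": the same for the moment, N m; "width": opening from 0.0 (shut) to 1.0 (fully open).
Only numpy, scipy, OpenCV 4.12 (cv2) and the standard library are available. Lean on these libraries where they do the work, as an engineer would, in place of code of your own. Each camera call takes 0.05 s, during which the arm holds its last target.

TASK

Put the brass vessels away: stand them upright in the open casket, nested one inside another in order of size with the widest outermost. Then break the locked lid stay by pushing the bar at its knuckle, and lower the lid gently by its handle until it is fully shut, without letting it drop; leave the figurine, bottle and bowl where they stand.

Things in the scene. Friction and masses are not known exactly. Their poses are not given: they have to be found in the camera images.
- case: fixed dark wooden display casket, open on top: 240 mm deep (its x), 300 mm wide (its y), walls 90 mm high and 8 mm thick, floor 8 mm thick (inside 224 x 284 mm). Origin: centre of its underside, on the table. Its x points from the front wall (robot side) to the hinged rear wall, y to its left, z up; yaw within 0.2 rad.
- case_hinge (a point): middle of the lid's hinge line, on the rear rim: 120 mm behind the casket's centre (its +x), 90 mm up. The hinge line runs along the casket's y.
- lid (a joint): lid angle, rad: 0 = propped open at the start, 66 degrees above shut; grows as the lid comes down; 1.152 = fully shut on the rim. Lid: 0.6 kg, 240 x 300 mm, glass in a wooden frame 40 mm deep. Its hinge is stiff: with the stay broken the lid stays up by itself while high, but let go in the lower half of its travel it falls.
- lid_handle (a point): centre of the lid's steel bar handle: 10 mm thick, 120 mm long along the casket's y, on two posts 40 mm off the lid's top face; 205 mm from the hinge line along the lid, 80 mm out from the rim plane. Lid open: behind the leaning pane, about 0.31 m up; shut: 170 mm up. It can be gripped across from above at any lid angle, and turns in the grip.
- knuckle (a joint): fold angle of the lid stay at its knuckle, rad: 0 = locked (straight, a few degrees past centre, against its stop); grows as it is broken: about 0.9 when the lid has come down 0.12 rad, about 2.8 with the lid shut. While it is locked, pushing the lid does not lower it.
- knuckle_bar (a point): dark round push bar (18 mm thick, 62 mm long) sticking out to the casket's +y from the knuckle of the two-link steel stay on the casket's left side; point on its axis, 21 mm from its free end, 45 mm from the wall. Lower link 100 mm, pivoted 50 mm before the casket's centre, 70 mm up. Breaks if the bar is pushed away from the front wall and down (+x and -z about alike) with 3 to 8 N.
- vessel1_mid (a point): Widest of the brass vessels: open-topped upright straight cylinder, 70 mm across, 38 mm high, wall 3 mm, bottom 8 mm thick; point half-way up its axis. Narrower vessels are taller; each stands loosely inside any wider one, its rim then 24 mm above that of the next wider size. May be absent (None).
- vessel2_mid (a point): Second widest of the brass vessels: open-topped upright straight cylinder, 56 mm across, 54 mm high, wall 3 mm, bottom 8 mm thick; point half-way up its axis. Narrower vessels are taller; each stands loosely inside any wider one, its rim then 24 mm above that of the next wider size. May be absent (None).
- vessel3_mid (a point): Second narrowest of the brass vessels: open-topped upright straight cylinder, 42 mm across, 70 mm high, wall 3 mm, bottom 8 mm thick; point half-way up its axis. Narrower vessels are taller; each stands loosely inside any wider one, its rim then 24 mm above that of the next wider size. May be absent (None).
- vessel4_mid (a point): Narrowest of the brass vessels: open-topped upright straight cylinder, 28 mm across, 86 mm high, wall 3 mm, bottom 8 mm thick; point half-way up its axis. Narrower vessels are taller; each stands loosely inside any wider one, its rim then 24 mm above that of the next wider size. May be absent (None).
- figurine: white ceramic animal figurine, 130 mm high, bystander; origin under its base
- bottle: clear water bottle, 60 mm across, 190 mm high, bystander; origin under its base
- bowl: white ceramic bowl, 120 mm across, 45 mm high, bystander; origin under its base

How it is judged:
On the way, in this order (a step that is already met when the one before it is completed fails the run):
1. all vessels present stand nested, widest outermost, in the casket, the stay still locked (angle between each of vessel1_mid, vessel2_mid, vessel3_mid, vessel4_mid's own z axis and vertical below 0.12 rad and x of vessel1_mid in the frame of case between -0.1 and 0.1 m and y of vessel1_mid in the frame of case between -0.13 and 0.13 m and z of vessel1_mid in the frame of case below 0.033 m and horizontal distance between vessel1_mid and vessel2_mid below 0.007 m and z of vessel2_mid in the frame of vessel1_mid between 0.012 and 0.022 m and horizontal distance between vessel1_mid and vessel3_mid below 0.014 m and z of vessel3_mid in the frame of vessel1_mid between 0.02 and 0.038 m and horizontal distance between vessel1_mid and vessel4_mid below 0.021 m and z of vessel4_mid in the frame of vessel1_mid between 0.028 and 0.054 m and x of vessel2_mid in the frame of case between -0.1 and 0.1 m and y of vessel2_mid in the frame of case between -0.13 and 0.13 m and z of vessel2_mid in the frame of case below 0.049 m and horizontal distance between vessel2_mid and vessel3_mid below 0.007 m and z of vessel3_mid in the frame of vessel2_mid between 0.012 and 0.022 m and horizontal distance between vessel2_mid and vessel4_mid below 0.014 m and z of vessel4_mid in the frame of vessel2_mid between 0.02 and 0.038 m and x of vessel3_mid in the frame of case between -0.1 and 0.1 m and y of vessel3_mid in the frame of case between -0.13 and 0.13 m and z of vessel3_mid in the frame of case below 0.065 m and horizontal distance between vessel3_mid and vessel4_mid below 0.007 m and z of vessel4_mid in the frame of vessel3_mid between 0.012 and 0.022 m and x of vessel4_mid in the frame of case between -0.1 and 0.1 m and y of vessel4_mid in the frame of case between -0.13 and 0.13 m and z of vessel4_mid in the frame of case below 0.081 m and value of joint knuckle below 0.15 rad), for 0.3 s.
2. the stay is broken at its knuckle while the lid is still well open (value of joint knuckle above 0.3 rad and value of joint lid below 0.5 rad), for 0.1 s.
3. the lid is fully shut (value of joint lid above 1.12192 rad), for 0.2 s.
At the end, for the whole second after the job is handed in: Lid shut to within 0.03 rad, every vessel present upright (within 0.12 rad) in the casket, standing inside every wider one on the bottom of the next (within 6 mm) (angle between each of vessel1_mid, vessel2_mid, vessel3_mid, vessel4_mid's own z axis and vertical below 0.12 rad and x of vessel1_mid in the frame of case between -0.1 and 0.1 m and y of vessel1_mid in the frame of case between -0.13 and 0.13 m and z of vessel1_mid in the frame of case below 0.033 m and horizontal distance between vessel1_mid and vessel2_mid below 0.007 m and z of vessel2_mid in the frame of vessel1_mid between 0.012 and 0.022 m and horizontal distance between vessel1_mid and vessel3_mid below 0.014 m and z of vessel3_mid in the frame of vessel1_mid between 0.02 and 0.038 m and horizontal distance between vessel1_mid and vessel4_mid below 0.021 m and z of vessel4_mid in the frame of vessel1_mid between 0.028 and 0.054 m and x of vessel2_mid in the frame of case between -0.1 and 0.1 m and y of vessel2_mid in the frame of case between -0.13 and 0.13 m and z of vessel2_mid in the frame of case below 0.049 m and horizontal distance between vessel2_mid and vessel3_mid below 0.007 m and z of vessel3_mid in the frame of vessel2_mid between 0.012 and 0.022 m and horizontal distance between vessel2_mid and vessel4_mid below 0.014 m and z of vessel4_mid in the frame of vessel2_mid between 0.02 and 0.038 m and x of vessel3_mid in the frame of case between -0.1 and 0.1 m and y of vessel3_mid in the frame of case between -0.13 and 0.13 m and z of vessel3_mid in the frame of case below 0.065 m and horizontal distance between vessel3_mid and vessel4_mid below 0.007 m and z of vessel4_mid in the frame of vessel3_mid between 0.012 and 0.022 m and x of vessel4_mid in the frame of case between -0.1 and 0.1 m and y of vessel4_mid in the frame of case between -0.13 and 0.13 m and z of vessel4_mid in the frame of case below 0.081 m and value of joint lid above 1.12192 rad); the robot touches nothing.
It fails at once if the lid drops or is slammed (faster than 1.8 rad/s) (velocity of joint lid above 1.8 rad/s).
It fails at once if the figurine is shifted by more than 30 mm or knocked over (distance of figurine from where it was at the start of the episode above 0.03 m or angle between figurine's own z axis and vertical above 0.3 rad).
It fails at once if the bottle is shifted by more than 30 mm or knocked over (distance of bottle from where it was at the start of the episode above 0.03 m or angle between bottle's own z axis and vertical above 0.3 rad).
It fails at once if the bowl is shifted by more than 30 mm or knocked over (distance of bowl from where it was at the start of the episode above 0.03 m or angle between bowl's own z axis and vertical above 0.3 rad).
Of vessel1, vessel2, vessel3, vessel4 only 3 to 4 are there at a start; the rules pass over those that are not, and their reading is None.
At some moment in a run one of vessel1, vessel2 may be knocked a few centimetres aside while the robot is not near it.
It also fails if it takes over 210 s, if anything falls off the work surface, if the arm or the gripper's body presses on something with over 40 N, if the wrist force passes 120 N, or if a joint passes its speed limit or range.

## Working session

There is one attempt and no reset: what is moved stays moved. The work goes in short steps, Python scripts to look and compute and a tool call to move; the robot and the scene stay as the last step left them, time stands still between calls to the robot, and variables do not carry over. Pictures are saved under pics/ and viewed, and the job is handed in when it is done.

Besides the shell and the picture viewer there is one more tool, called after "Emit:" as name(argument=value, ...) on one line, values as JSON. drive_tool: Moves the arm, as the interface text tells. Its arguments: {"type":"object","properties":{"increments":{"type":"array","items":{"type":"array","items":{"type":"array","items":{"type":"number"}}}},"gripper":{"type":"number"}},"required":["increments"]}

```bash
ls -la; mkdir -p pics; python3 - <<'E'
from station import status, camera, camera_info, robot
import cv2
print(status.sense())
for n in ["scene","top","wrist"]:
    i=camera_info(n); print(n,i)
    cv2.imwrite(f"pics/{n}0.png",camera(n)[:,:,::-1])
E
```

```text
total 12
drwxr-xr-x  3 agent agent 4096 Dec  7 05:26 .
drwxr-xr-x 23 root  root  4096 Dec  7 05:26 ..
drwxr-xr-x  2 agent agent 4096 Dec  7 05:26 pics
{'t': 0.0, 'q': array([ 1.22338862e+00,  1.24504688e-01,  1.65168265e+00,  1.20077193e-05,
        1.36749318e+00, -8.26030439e-02]), 'joint_vel': array([-0.00073551,  0.00091583, -0.00198524, -0.00150703, -0.00051037,
        0.00130307]), 'tau': array([-2.12315834e-03, -4.17635036e+01, -3.59918225e+01,  7.73213594e-02,
        4.94272239e-02, -1.57718114e-04]), 'eef_pos': array([0.16992399, 0.62672545, 0.21338221]), 'tcp_rot': array([ 7.94267499e-01,  6.07567321e-01, -8.81838048e-04,  5.58734564e-04]), 'wrist_force': array([ 0.11571788, -0.98460481,  0.22117552]), 'torque': array([-0.02259236,  0.01352638, -0.00646859]), 'width': 1.0011148658562854}
scene {'mtx': array([[554.51022737,   0.        , 318.97870555],
       [  0.        , 554.51022737, 246.96374324],
       [  0.        ,   0.        ,   1.        ]]), 'pose': array([[ 0.8457464 , -0.42331143,  0.32483914,  0.99955829],
       [ 0.53332756,  0.68954761, -0.48998551, -0.6
[... 277 characters left out ...]
     ,   1.        ]]), 'pose': array([[ 0.02894579,  0.99481958, -0.09744817,  0.40941565],
       [-0.99955984,  0.02817318, -0.00929535,  0.04172515],
       [-0.00650177,  0.09767434,  0.99519719,  1.73201142],
       [ 0.        ,  0.        ,  0.        ,  1.        ]])}
wrist {'mtx': array([[354.63499763,   0.        , 318.01406185],
       [  0.        , 354.63499763, 240.95259238],
       [  0.        ,   0.        ,   1.        ]]), 'pose': array([[ 0.26110246, -0.9231218 , -0.28226167,  0.08951509],
       [ 0.96530775,  0.24892075,  0.07886319,  0.64798449],
       [-0.00253955, -0.29306075,  0.95609045,  0.38475576],
       [ 0.        ,  0.        ,  0.        ,  1.        ]])}
```

View pics/scene0.png

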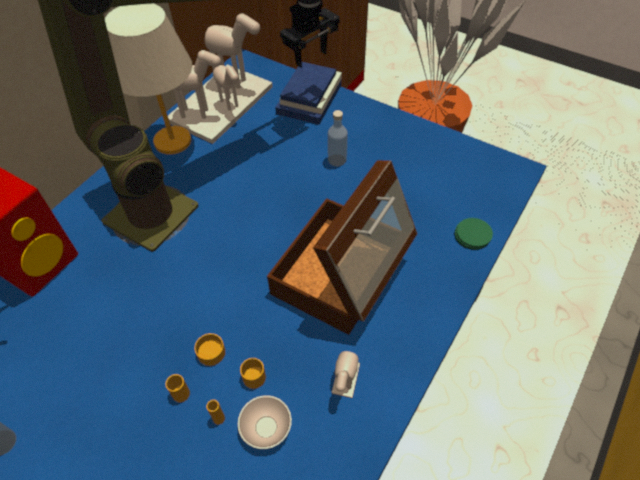

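View pics/top0.png

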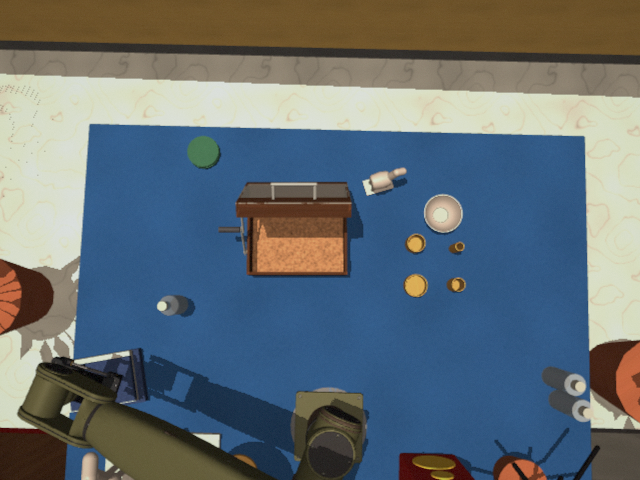

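View pics/wrist0.png

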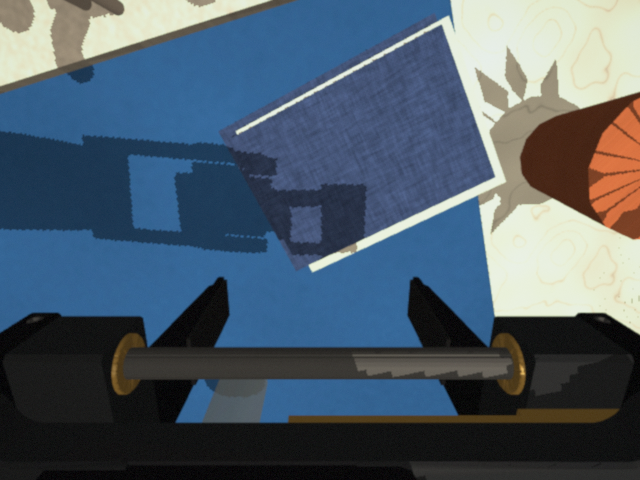

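```bash
cat > h.py <<'E'
import numpy as np, cv2
from station import status, camera, camera_info, robot
from scipy.spatial.transform import Rotation as R
def ray(n,u,v,info=None):
    i=info or camera_info(n); P=i["pose"]
    d=np.linalg.inv(i["mtx"])@[u,v,1]; d=P[:3,:3]@(d*[1,-1,-1])
    return P[:3,3],d/np.linalg.norm(d)
def onz(n,u,v,z,info=None):
    o,d=ray(n,u,v,info); return o+d*(z-o[2])/d[2]
def tri(rays):
    A=np.zeros((3,3));b=np.zeros(3)
    for o,d in rays:
        M=np.eye(3)-np.outer(d,d);A+=M;b+=M@o
    p=np.linalg.solve(A,b)
    return p,[np.linalg.norm((np.eye(3)-np.outer(d,d))@(p-o)) for o,d in rays]
def proj(n,p,info=None):
    i=info or camera_info(n);P=i["pose"]
    p=np.atleast_2d(p); c=(p-P[:3,3])@P[:3,:3]*[1,-1,-1]
    w=c@i["mtx"].T; return w[:,:2]/w[:,2:]
def crop(im,x0,y0,x1,y1,s,f):
    cv2.imwrite(f,cv2.resize(im[y0:y1,x0:x1,::-1],None,fx=s,fy=s,interpolation=cv2.INTER_CUBIC))
E
python3 - <<'E'
from h import *
t=cv2.imread("pics/top0.png")[:,:,::-1];s=cv2.imread("pics/scene0.png")[:,:,::-1]
crop(t,350,160,510,320,5,"pics/t0v.png") if 0 else crop(t,360,190,490,310,5,"pics/t0v.png")
crop(s,150,320,310,440,5,"pics/s0v.png")
crop(t,210,170,360,290,5,"pics/t0c.png")
crop(s,260,150,420,270,5,"pics/s0c.png") if 0 else crop(s,260,150,430,335,3,"pics/s0c.png")
E
```

```text
(no output)
```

View pics/t0v.png

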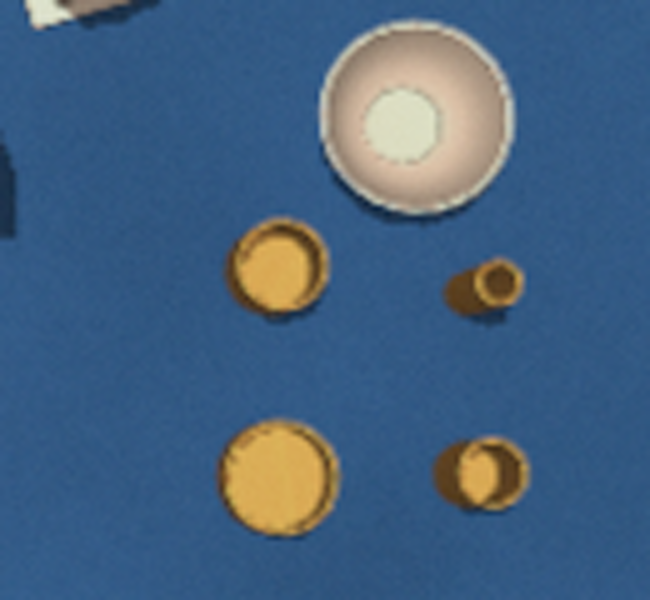

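View pics/s0v.png

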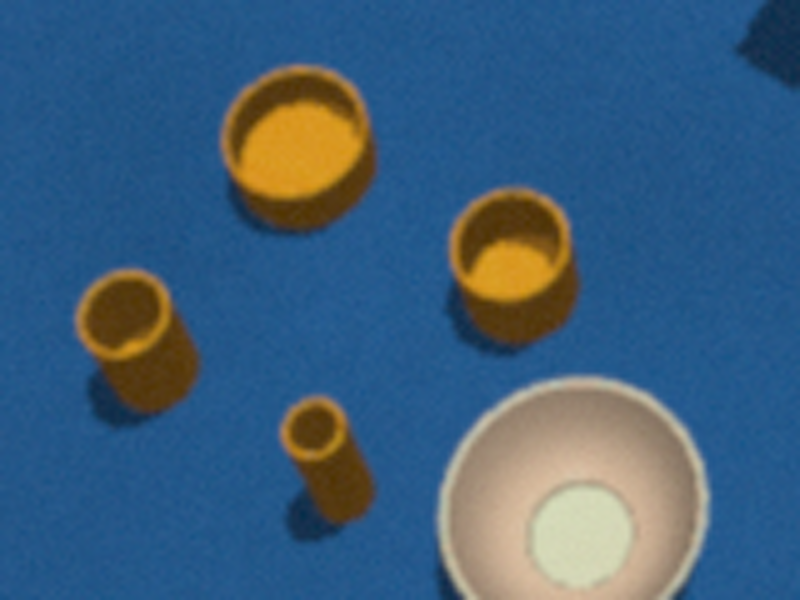

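View pics/t0c.png

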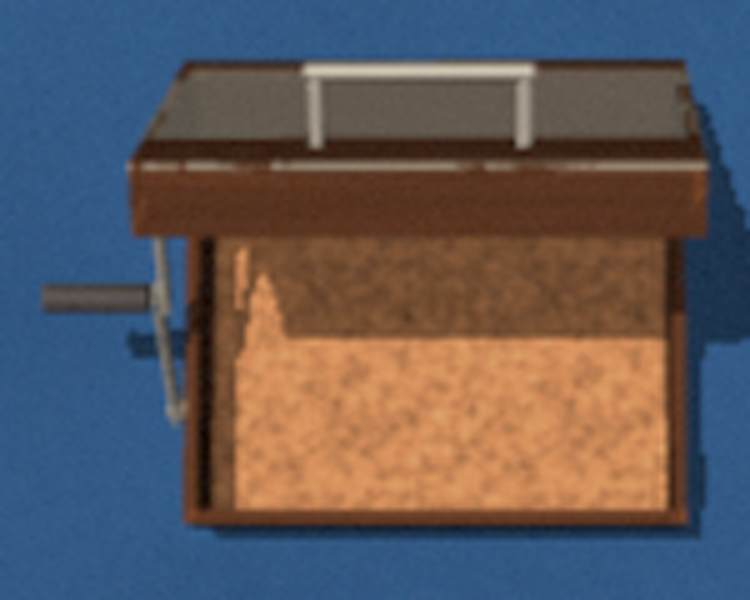

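View pics/s0c.png

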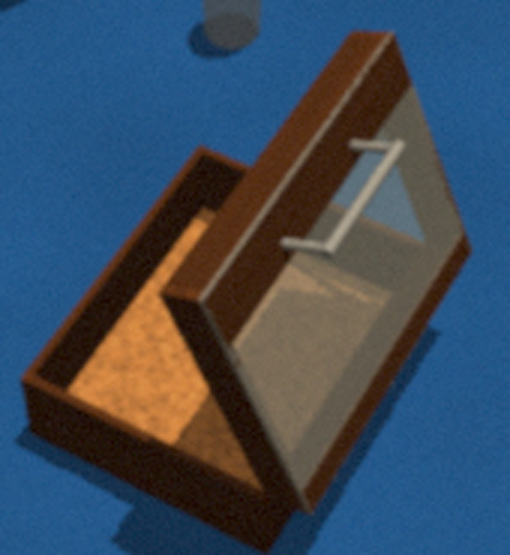

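```bash
python3 - <<'E'
from h import *
T=lambda x,y,o=(360,190),s=5:ray("top",x/s-.5+.5/s+o[0],y/s-.5+.5/s+o[1])
S=lambda x,y,o=(150,320),s=5:ray("scene",x/s-.5+.5/s+o[0],y/s-.5+.5/s+o[1])
for k,(a,b),h in zip("1234",[((279,478),(296,132)),((281,266),(511,244)),((493,473),(124,313)),((499,282),(314,428))],[.038,.054,.07,.086]):
    print(k,h,*tri([T(*a),S(*b)]))
c=(210,170);d=(260,150)
L=lambda a,b:tri([T(*a,o=c),S(*b,o=d,s=3)])
print("FR outer rim",L((687,517),(24,382)))
print("FL outer rim",L((186,517),(203,148)))
print("handle ends R",L((532,70),(328,250)));print("handle L",L((305,70),(402,145)))
print("lid top corner R",L((708,164),(203,303)))
for n,p in [("fl",(186,522)),("fr",(687,522))]:
    o,dd=T(*p,o=c); print(n,o+dd*(.09-o[2])/dd[2])
o,dd=T(75,297,o=c)
for z in (.12,.16,.2): print(z,o+dd*(z-o[2])/dd[2])
E
```

```text
1 0.038 [ 0.43687811 -0.25709802  0.03742186] [np.float64(0.00058660326257255), np.float64(0.0005866032625724425)]
2 0.054 [ 0.56598413 -0.25380803  0.05382175] [np.float64(0.0008954489465184475), np.float64(0.0008954489465184076)]
3 0.07 [ 0.44308727 -0.37888295  0.0724007 ] [np.float64(0.0007312619752841776), np.float64(0.0007312619752842833)]
4 0.086 [ 0.55649162 -0.37816853  0.08872255] [np.float64(0.00044043174229313264), np.float64(0.0004404317422931451)]
FR outer rim (array([ 0.466593  , -0.04405287,  0.0892152 ]), [np.float64(0.0008469566504957947), np.float64(0.000846956650495758)])
FL outer rim (array([0.45842788, 0.25467546, 0.08968091]), [np.float64(0.0013553106605544598), np.float64(0.001355310660554564)])
handle ends R (array([0.68959486, 0.05402331, 0.31492239]), [np.float64(0.000886558941892393), np.float64(0.0008865589418923447)])
handle L (array([0.68712429, 0.17295683, 0.31105402]), [np.float64(0.0009357571878616417), np.float64(0.0009357571878619451)])
lid top corner R (array([ 0.64113513, -0.0382756 ,  0.32402308]), [np.float64(0.0010368226704010979), np.float64(0.0010368226704012065)])
fl [0.45439279 0.25364827 0.09      ]
fr [ 0.46297078 -0.04465211  0.09      ]
0.12 [0.58407085 0.32068767 0.12      ]
0.16 [0.57973701 0.31376557 0.16      ]
0.2 [0.57540316 0.30684347 0.2       ]
```

```bash
cat >> h.py <<'E'
CY=0.0265; CC=np.array([0.5815,0.108])
def case2w(x,y,z=0):
    c,s=np.cos(CY),np.sin(CY); return np.array([CC[0]+c*x-s*y,CC[1]+s*x+c*y,z])
def go(p,yaw=np.pi/2+CY):
    """delta in tool axes (cm) from measured pose to world p; yaw = desired world angle of tool x"""
    st=status.sense(); M=R.from_quat(st["tcp_rot"]).as_matrix()
    cur=np.arctan2(M[1,0],M[0,0]); d=M.T@(np.asarray(p)-st["eef_pos"])*100
    print("t %.2f pos %s tilt %.3f yaw %.4f width %.3f F %s"%(st["t"],st["eef_pos"].round(4),np.arccos(-M[2,2]),cur,st["width"],st["wrist_force"].round(1)))
    print("delta cm",d.round(2),"spin",round(-((yaw-cur+np.pi)%(2*np.pi)-np.pi),3))
E
python3 - <<'E'
from h import *
print("bottle",onz("top",180,306,.0),onz("top",163,306,.19))
print("bowl",onz("top",443,213,.04),"fig",onz("top",383,184,.02))
print(case2w(-.055,0),case2w(-.12,.15),case2w(-.12,-.15))
go([.437,-.257,.2])
E
```

```text
bottle [0.35102169 0.47017724 0.        ] [0.35604669 0.47057493 0.19      ]
bowl [ 0.66164715 -0.33995443  0.04      ] fig [ 0.751592   -0.15516947  0.02      ]
[0.52651931 0.10654267 0.        ] [0.4575676  0.25476771 0.        ] [ 0.46551667 -0.04512696  0.        ]
t 0.15 pos [0.17   0.6269 0.2137] tilt 0.002 yaw 1.3060 width 0.999 F [-0.1 -0.1  0.5]
delta cm [-78.32  48.91   1.48] spin -0.291
```

Emit:
drive_tool(increments=[[[-3.9,1.0,0,-0.1],[-3.9,0.9,0,-0.1],[-4.0,0.7,0,-0.09],[-4.0,0.6,0,0],[-4.0,0.6,0,0]]])

```text
t: 0.57
eef_pos: [0.1901, 0.4252, 0.2139]
tcp_rot: [0.698, 0.716, -0.0, 0.0]
wrist_force: [0.2, -1.0, 0.2]
width: 0.998
```

Emit:
drive_tool(increments=[[[-4.0,0.9,0,0],[-4.0,0.9,0,0],[-4.0,0.9,0,0],[-4.0,0.9,0,0],[-4.0,0.9,0,0]]])

```text
t: 0.98
eef_pos: [0.2401, 0.2266, 0.2143]
tcp_rot: [0.698, 0.717, 0.0, 0.0]
wrist_force: [0.4, -0.2, 0.2]
width: 1.0
```

Emit:
drive_tool(increments=[[[-3.7,1.9,0,0],[-3.7,1.9,0,0],[-3.7,1.9,0,0],[-3.7,1.9,0,0],[-3.7,1.9,0,0]]])

```text
t: 1.4
eef_pos: [0.3404, 0.0436, 0.2148]
tcp_rot: [0.698, 0.716, 0.001, 0.001]
wrist_force: [-0.2, 1.1, -0.1]
width: 1.001
```

Emit:
drive_tool(increments=[[[-4.0,1.0,0,0],[-4.0,1.0,0,0],[-4.0,1.0,0,0],[-4.0,1.0,0,0],[-4.0,1.0,0,0]]])

```text
t: 1.82
eef_pos: [0.395, -0.1553, 0.2145]
tcp_rot: [0.699, 0.716, 0.0, 0.0]
wrist_force: [0.6, 1.1, 0.3]
width: 1.001
```

```bash
python3 - <<'E'
from h import *
go([.437,-.257,.15])
for n in ["wrist","top"]: cv2.imwrite(f"pics/{n}1.png",camera(n)[:,:,::-1])
E
```

```text
t 1.82 pos [ 0.395  -0.1553  0.2145] tilt 0.000 yaw 1.5948 width 1.001 F [0.6 1.1 0.3]
delta cm [-10.27   3.95   6.45] spin -0.002
```

View pics/wrist1.png

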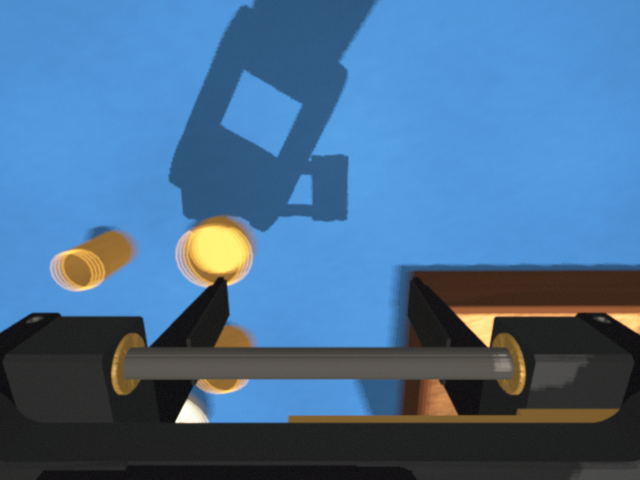

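Emit:
drive_tool(increments=[[[-3.4,1.3,1.5,0],[-3.4,1.3,1.5,0],[-3.4,1.3,1.5,0],[0,0,3.0,0],[0,0,3.0,0]]])

```text
t: 2.33
eef_pos: [0.4378, -0.2555, 0.1095]
tcp_rot: [0.699, 0.715, 0.0, 0.001]
wrist_force: [-0.5, 0.2, -1.0]
width: 0.999
```

```bash
python3 - <<'E'
from h import *
go([.437,-.257,.01])
cv2.imwrite(f"pics/wrist2.png",camera("wrist")[:,:,::-1])
E
```

```text
t 2.33 pos [ 0.4378 -0.2555  0.1095] tilt 0.002 yaw 1.5943 width 0.999 F [-0.5  0.2 -1. ]
delta cm [-0.14 -0.1   9.95] spin -0.003
```

View pics/wrist2.png

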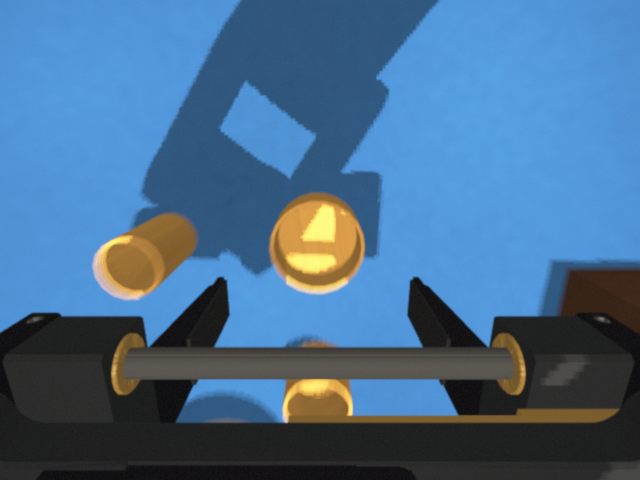

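Emit:
drive_tool(increments=[[[-0.1,-0.1,3.0,0],[0,0,3.0,0],[0,0,2.5,0],[0,0,1.2,0],[0,0,0,0]]])

```text
t: 2.8
eef_pos: [0.4337, -0.2528, 0.0101]
tcp_rot: [0.698, 0.716, -0.0, -0.003]
wrist_force: [0.1, 0.1, 0.5]
width: 1.0
```

Emit:
drive_tool(increments=[[[0,0,0,0],[0,0,0,0],[0,0,0,0],[0,0,0,0],[0,0,0,0]]], gripper=6.0)

```text
t: 3.22
eef_pos: [0.4368, -0.2558, 0.0144]
tcp_rot: [0.698, 0.716, 0.0, 0.002]
wrist_force: [-0.4, 0.3, 3.0]
width: 0.732
```

Emit:
drive_tool(increments=[[[0,0,0,0],[0,0,0,0],[0,0,0,0]]])

```text
t: 3.47
eef_pos: [0.4368, -0.2558, 0.0144]
tcp_rot: [0.698, 0.716, 0.0, 0.001]
wrist_force: [-0.2, 0.4, 7.0]
width: 0.734
```

Emit:
drive_tool(increments=[[[0,0,-2.0,0],[0,0,-3.5,0],[0,0,-3.5,0],[0,0,-3.5,0],[2.0,0,-1.0,0]]])

```text
t: 3.88
eef_pos: [0.4379, -0.2385, 0.1542]
tcp_rot: [0.699, 0.715, 0.0, 0.005]
wrist_force: [0.9, 0.5, -1.5]
width: 0.736
```

Emit:
drive_tool(increments=[[[3.9,1.0,0,0],[3.9,1.0,0,0],[3.9,1.0,0,0],[3.9,1.0,0,0],[3.9,1.0,0,0]]])

```text
t: 4.3
eef_pos: [0.4798, -0.0369, 0.1473]
tcp_rot: [0.698, 0.716, -0.0, -0.0]
wrist_force: [1.0, 0.4, -2.2]
width: 0.733
```

```bash
python3 - <<'E'
from h import *
go(case2w(-.055,0,.13))
cv2.imwrite(f"pics/wrist3.png",camera("wrist")[:,:,::-1])
E
```

```text
t 4.30 pos [ 0.4798 -0.0369  0.1473] tilt 0.000 yaw 1.5953 width 0.733 F [ 1.   0.4 -2.2]
delta cm [14.22  5.02  1.73] spin -0.002
```

View pics/wrist3.png

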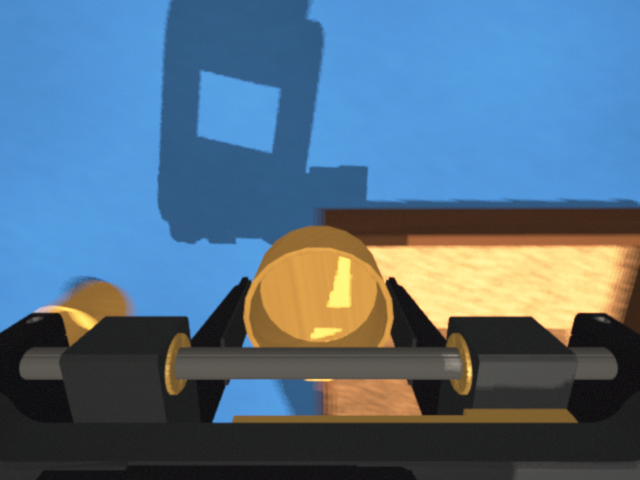

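Emit:
drive_tool(increments=[[[3.8,1.3,0,0],[3.8,1.3,0,0],[3.8,1.3,0,0],[2.8,1.1,0,0],[0,0,0,0]]])

```text
t: 4.77
eef_pos: [0.5274, 0.1087, 0.1474]
tcp_rot: [0.696, 0.718, 0.001, -0.001]
wrist_force: [0.1, 0.6, -1.8]
width: 0.734
```

```bash
python3 - <<'E'
from h import *
go(case2w(-.055,0,.0235))
for n in ["wrist","scene"]: cv2.imwrite(f"pics/{n}4.png",camera(n)[:,:,::-1])
E
```

```text
t 4.77 pos [0.5274 0.1087 0.1474] tilt 0.002 yaw 1.6006 width 0.734 F [ 0.1  0.6 -1.8]
delta cm [-0.23 -0.09 12.38] spin 0.003
```

View pics/scene4.png

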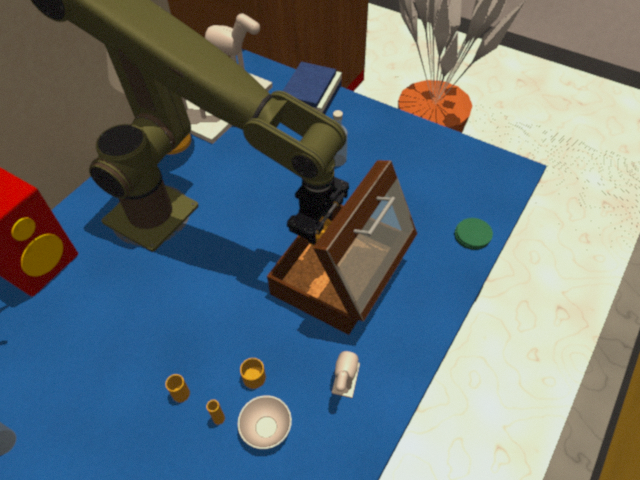

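View pics/wrist4.png

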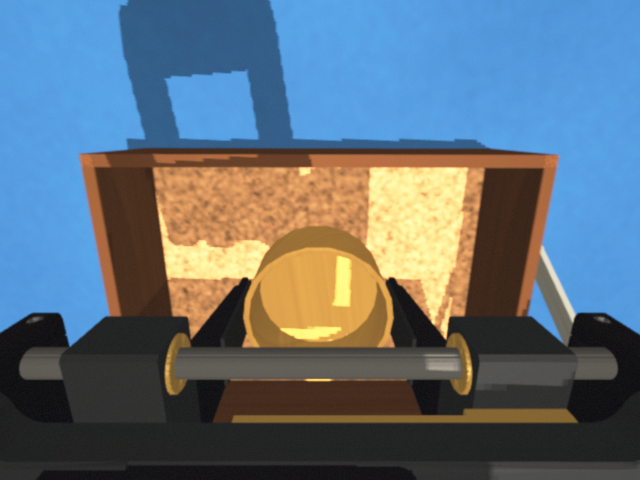

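Emit:
drive_tool(increments=[[[-0.1,-0.1,3.5,0],[0,0,3.5,0],[0,0,3.0,0],[0,0,1.5,0],[0,0,0.4,0]]])

```text
t: 5.28
eef_pos: [0.5219, 0.1016, 0.0243]
tcp_rot: [0.699, 0.715, -0.003, -0.003]
wrist_force: [-0.7, -1.5, -2.3]
width: 0.733
```

Emit:
drive_tool(increments=[[[0,0,0.1,0],[0,0,0,0],[0,0,0,0]]])

```text
t: 5.53
eef_pos: [0.5272, 0.103, 0.0296]
tcp_rot: [0.698, 0.716, 0.001, 0.001]
wrist_force: [0.1, 0.0, -1.1]
width: 0.737
```

Emit:
drive_tool(increments=[[[0,0,0.3,0],[0,0,0.2,0],[0,0,0.1,0],[0,0,0,0],[0,0,0,0]]])

```text
t: 5.95
eef_pos: [0.5262, 0.1035, 0.0225]
tcp_rot: [0.698, 0.716, 0.0, 0.0]
wrist_force: [-1.6, 0.3, 2.4]
width: 0.729
```

Emit:
drive_tool(increments=[[[0,0,0,0],[0,0,0,0],[0,0,0,0],[0,0,0,0]]], gripper=9.0)

```text
t: 6.28
eef_pos: [0.5257, 0.1034, 0.0216]
tcp_rot: [0.698, 0.716, 0.0, 0.0]
wrist_force: [-0.3, 0.5, 0.1]
width: 0.93
```

Emit:
drive_tool(increments=[[[0,0,-2,0],[0,0,-4,0],[0,0,-4,0],[0,0,-3,0],[0,0,0,0]]])

```text
t: 6.7
eef_pos: [0.5304, 0.1039, 0.1601]
tcp_rot: [0.698, 0.716, 0.005, 0.004]
wrist_force: [1.4, 0.2, 0.9]
width: 0.944
```

```bash
python3 - <<'E'
from h import *
go([.566,-.254,.15])
cv2.imwrite(f"pics/wrist5.png",camera("wrist")[:,:,::-1]); print(camera_info("wrist")["pose"].round(4).tolist())
E
```

```text
t 6.70 pos [0.5304 0.1039 0.1601] tilt 0.014 yaw 1.5961 width 0.944 F [1.4 0.2 0.9]
delta cm [-35.87   2.64   1.01] spin -0.001
[[-0.0259, -0.9531, -0.3016, 0.4437], [0.9997, -0.0246, -0.008, 0.1006], [0.0002, -0.3017, 0.9534, 0.327], [0.0, 0.0, 0.0, 1.0]]
```

View pics/wrist5.png

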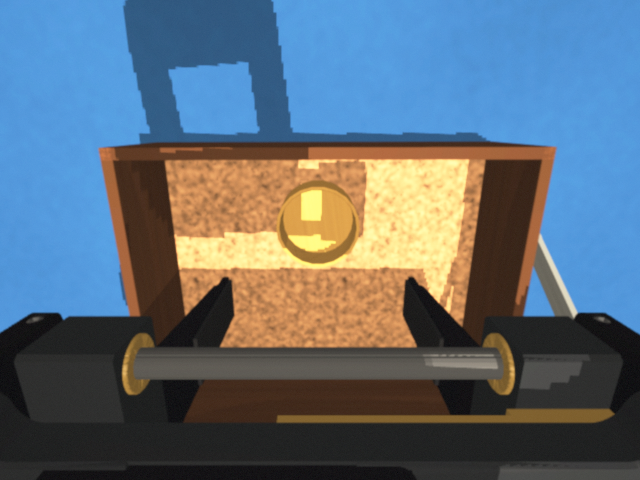

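Emit:
drive_tool(increments=[[[-4.1,0,0,0],[-4.1,0,0,0],[-4.1,0,0,0],[-4.1,0,0,0],[-4.1,0,0,0]]])

```text
t: 7.17
eef_pos: [0.5296, -0.1029, 0.1497]
tcp_rot: [0.698, 0.716, -0.001, -0.001]
wrist_force: [0.0, -0.0, -0.7]
width: 0.943
```

```bash
python3 - <<'E'
from h import *
print(onz("wrist",317.5,223,.046,dict(mtx=camera_info("wrist")["mtx"],pose=np.array([[-0.0259, -0.9531, -0.3016, 0.4437], [0.9997, -0.0246, -0.008, 0.1006], [0.0002, -0.3017, 0.9534, 0.327], [0.0, 0.0, 0.0, 1.0]]))))
go([.566,-.254,.13])
s=camera("scene"); crop(s,150,180,350,440,3,"pics/s6.png") if 0 else crop(s,150,240,350,440,3,"pics/s6.png")
E
```

```text
[0.51720499 0.10213908 0.046     ]
t 7.17 pos [ 0.5296 -0.1029  0.1497] tilt 0.003 yaw 1.5965 width 0.943 F [ 0.  -0.  -0.7]
delta cm [-15.2    3.25   1.95] spin -0.001
```

View pics/s6.png

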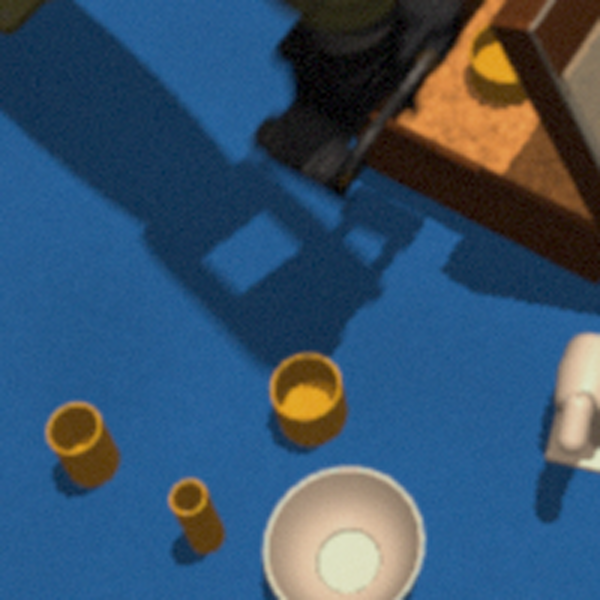

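Emit:
drive_tool(increments=[[[-4.0,0,0,0],[-4.0,0.8,0,0],[-4.0,1.2,0.5,0],[-3.2,1.2,1.0,0],[0,0,1.0,0]]])

```text
t: 7.63
eef_pos: [0.5674, -0.2572, 0.1251]
tcp_rot: [0.7, 0.714, -0.001, 0.001]
wrist_force: [-0.9, -0.2, -0.1]
width: 0.947
```

Emit:
drive_tool(increments=[[[0,0,2.0,0],[0,0,1.0,0],[0,0,0,0],[0,0,0,0]]])

```text
t: 7.97
eef_pos: [0.5655, -0.2509, 0.0949]
tcp_rot: [0.698, 0.716, -0.0, -0.002]
wrist_force: [0.6, 0.2, -0.0]
width: 0.945
```

```bash
python3 - <<'E'
from h import *
go([.566,-.254,.033])
cv2.imwrite(f"pics/wrist7.png",camera("wrist")[:,:,::-1])
E
```

```text
t 7.97 pos [ 0.5655 -0.2509  0.0949] tilt 0.004 yaw 1.5968 width 0.945 F [ 0.6  0.2 -0. ]
delta cm [-0.32  0.06  6.19] spin -0.001
```

View pics/wrist7.png

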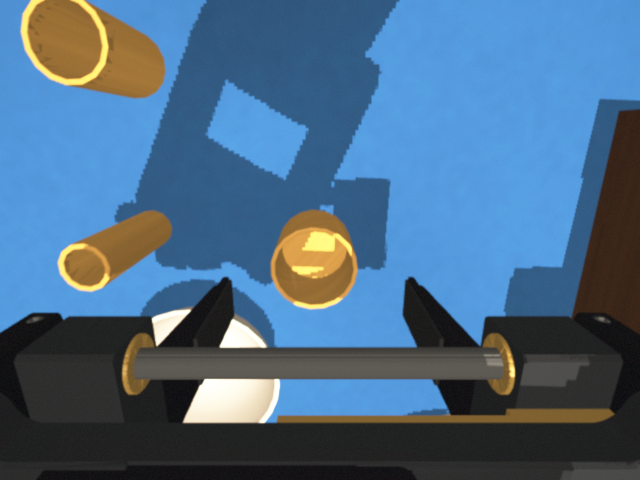

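Emit:
drive_tool(increments=[[[-0.3,0.05,2.5,0],[0,0,2.0,0],[0,0,1.3,0],[0,0,0.2,0],[0,0,0,0]]])

```text
t: 8.43
eef_pos: [0.5669, -0.2547, 0.0365]
tcp_rot: [0.698, 0.716, -0.0, -0.001]
wrist_force: [-0.3, 0.1, 0.6]
width: 0.947
```

Emit:
drive_tool(increments=[[[0,0,0,0],[0,0,0,0],[0,0,0,0],[0,0,0,0]]])

```text
t: 8.77
eef_pos: [0.5679, -0.2557, 0.0379]
tcp_rot: [0.698, 0.716, 0.0, 0.001]
wrist_force: [0.4, 1.1, -0.2]
width: 0.945
```

Emit:
drive_tool(increments=[[[0,-0.2,0.35,0],[0,0,0,0],[0,0,0,0]]])

```text
t: 9.02
eef_pos: [0.5648, -0.2552, 0.0329]
tcp_rot: [0.698, 0.716, -0.0, -0.0]
wrist_force: [0.3, 0.4, 0.7]
width: 0.944
```

Emit:
drive_tool(increments=[[[0,0,0,0],[0,0,0,0],[0,0,0,0],[0,0,0,0],[0,0,0,0]]], gripper=4.5)

```text
t: 9.43
eef_pos: [0.5652, -0.2553, 0.0332]
tcp_rot: [0.698, 0.716, 0.0, 0.0]
wrist_force: [-0.8, -1.1, -0.2]
width: 0.653
```

Emit:
drive_tool(increments=[[[0,0,0,0],[0,0,0,0],[0,0,0,0],[0,0,0,0]]])

```text
t: 9.77
eef_pos: [0.5651, -0.2551, 0.0332]
tcp_rot: [0.698, 0.716, 0.0, -0.0]
wrist_force: [-0.6, 0.9, 0.6]
width: 0.576
```

Emit:
drive_tool(increments=[[[0,0,-1.0,0],[0,0,-3.0,0],[0,0,-4.0,0],[0,0,-4.0,0],[1.0,-1.5,-0.5,0]]])

```text
t: 10.18
eef_pos: [0.5554, -0.2493, 0.1684]
tcp_rot: [0.698, 0.716, 0.002, 0.008]
wrist_force: [1.1, -0.8, 0.1]
width: 0.575
```

Emit:
drive_tool(increments=[[[3.5,-2.0,0,0],[4.1,-0.2,0,0],[4.1,0,0,0],[4.1,0,0,0],[4.1,0,0,0]]])

```text
t: 10.6
eef_pos: [0.5222, -0.0459, 0.1587]
tcp_rot: [0.699, 0.716, 0.0, 0.0]
wrist_force: [1.6, 1.2, -1.9]
width: 0.574
```

Emit:
drive_tool(increments=[[[4.0,0,0,0],[4.0,0,0,0],[3.0,0,0,0],[0,0,0,0]]])

```text
t: 10.93
eef_pos: [0.5194, 0.0671, 0.1586]
tcp_rot: [0.696, 0.718, 0.001, -0.001]
wrist_force: [-1.0, -0.8, -1.8]
width: 0.574
```

```bash
python3 - <<'E'
from h import *
go([.5257,.1034,.1])
for n in ["wrist","top","scene"]: cv2.imwrite(f"pics/{n}8.png",camera(n)[:,:,::-1])
st=status.sense();print(st["eef_pos"])
E
```

```text
t 10.93 pos [0.5194 0.0671 0.1586] tilt 0.002 yaw 1.6013 width 0.574 F [-1.  -0.8 -1.8]
delta cm [3.59 0.74 5.86] spin 0.004
[0.52001873 0.0625043  0.1583424 ]
```

View pics/wrist8.png

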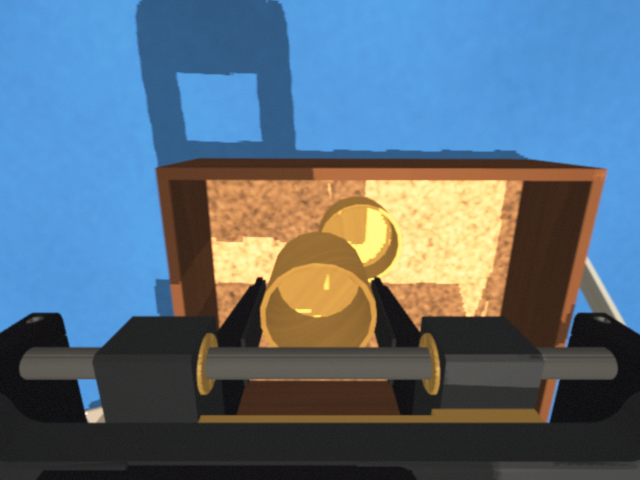

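```bash
python3 - <<'E'
from h import *
go([.5257,.1034,.1])
i=camera_info("wrist"); im=camera("wrist"); np.save("w9pose.npy",i["pose"])
crop(im,230,170,430,390,3.6 if 0 else 2.7,"pics/w9.png")
s=camera("scene"); crop(s,260,150,420,300,4,"pics/s9.png")
# predicted vessel1 rim circle with centre guesses
for c in [(.5257,.1034),(.5175,.102)]:
    a=np.linspace(0,2*np.pi,8,endpoint=False)
    print(((proj("wrist",np.c_[c[0]+.035*np.cos(a),c[1]+.035*np.sin(a),0*a+.046],i)-[230,170])*2.7).round().tolist())
    print(((proj("scene",np.c_[c[0]+.035*np.cos(a),c[1]+.035*np.sin(a),0*a+.046])-[260,150])*4).round().tolist())
E
```

```text
t 11.08 pos [0.52   0.0625 0.1583] tilt 0.001 yaw 1.5970 width 0.573 F [ 0.7 -0.8 -2.4]
delta cm [4.08 0.67 5.83] spin -0.0
[[365.0, 306.0], [445.0, 278.0], [485.0, 205.0], [459.0, 126.0], [380.0, 91.0], [296.0, 122.0], [260.0, 199.0], [289.0, 274.0]]
[[279.0, 447.0], [285.0, 415.0], [262.0, 389.0], [223.0, 384.0], [191.0, 402.0], [183.0, 435.0], [206.0, 462.0], [246.0, 467.0]]
[[362.0, 282.0], [443.0, 254.0], [483.0, 179.0], [457.0, 99.0], [377.0, 63.0], [293.0, 95.0], [256.0, 173.0], [286.0, 250.0]]
[[267.0, 443.0], [274.0, 411.0], [251.0, 385.0], [212.0, 380.0], [179.0, 399.0], [172.0, 431.0], [195.0, 458.0], [234.0, 463.0]]
```

View pics/w9.png

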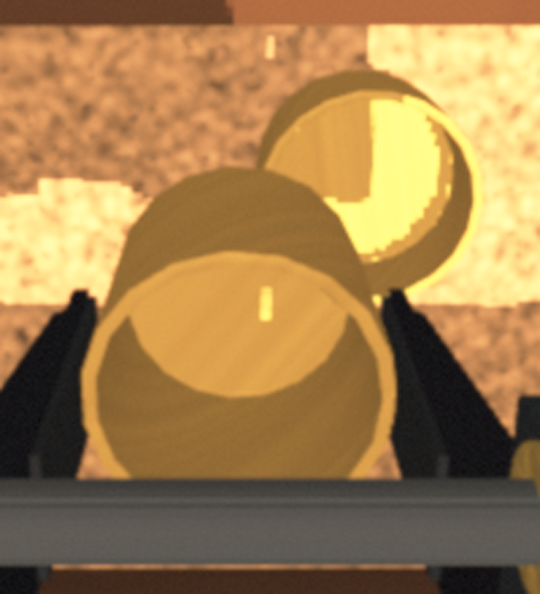

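View pics/s9.png

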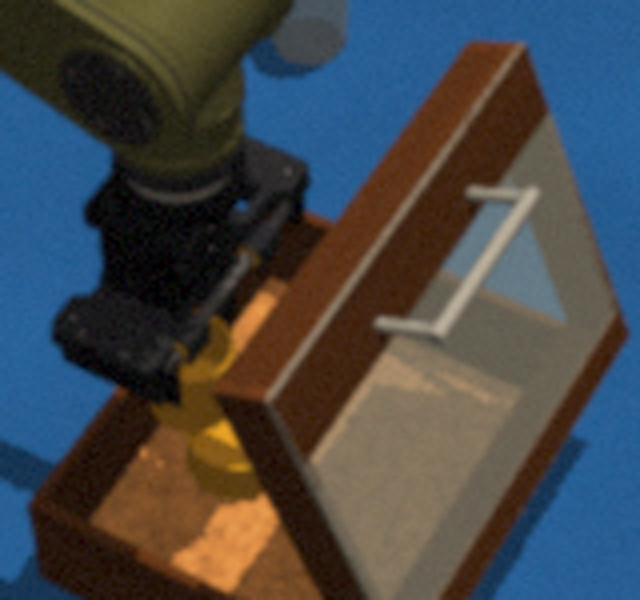

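```bash
python3 - <<'E'
from h import *
i=camera_info("wrist"); p=status.sense()["eef_pos"];print(p)
a=np.linspace(0,2*np.pi,72,endpoint=False)
for dx in (-.004,0,.004):
    q=(proj("wrist",np.c_[p[0]+dx+.028*np.cos(a),p[1]+.028*np.sin(a),0*a+.179],i)-[230,170])*2.7
    print(dx,q.min(0).round(),q.max(0).round())
go([.5257,.1034,.1])
E
```

```text
[0.52017966 0.06156317 0.15824895]
-0.004 [ 83. 222.] [404. 512.]
0 [ 83. 245.] [402. 530.]
0.004 [ 84. 267.] [401. 549.]
t 11.18 pos [0.5202 0.0616 0.1582] tilt 0.001 yaw 1.5947 width 0.574 F [ 0.1 -0.4 -2.3]
delta cm [4.17 0.65 5.82] spin -0.003
```

Emit:
drive_tool(increments=[[[2.2,0.25,1.0,0],[2.0,0.2,2.0,0],[0,0,2.0,0],[0,0,0.5,0],[0,0,0,0]]])

```text
t: 11.6
eef_pos: [0.5221, 0.1035, 0.101]
tcp_rot: [0.699, 0.715, -0.002, -0.001]
wrist_force: [0.1, 0.3, -1.4]
width: 0.574
```

Emit:
drive_tool(increments=[[[0,0,0,0],[0,0,0,0],[0,0,0,0]]])

```text
t: 11.85
eef_pos: [0.5248, 0.1042, 0.1049]
tcp_rot: [0.699, 0.716, 0.001, 0.001]
wrist_force: [0.8, 0.6, -1.5]
width: 0.572
```

Emit:
drive_tool(increments=[[[0,0,1.2,0],[0,0,1.2,0],[0,0,1.2,0],[0,0,0.8,0],[0,0,0,0]]])

```text
t: 12.27
eef_pos: [0.5212, 0.1045, 0.0557]
tcp_rot: [0.698, 0.716, -0.002, -0.002]
wrist_force: [-0.1, -0.6, -1.3]
width: 0.574
```

Emit:
drive_tool(increments=[[[0,0,0,0],[0,0,0,0],[0,0,0,0]]])

```text
t: 12.52
eef_pos: [0.5241, 0.1049, 0.0598]
tcp_rot: [0.698, 0.716, 0.0, 0.0]
wrist_force: [0.1, -0.3, -2.3]
width: 0.571
```

```bash
python3 - <<'E'
from h import *
go([.5245,.104,.049])
im=camera("wrist"); crop(im,200,150,440,390,2.5,"pics/w10.png")
E
```

```text
t 12.52 pos [0.5241 0.1049 0.0598] tilt 0.001 yaw 1.5961 width 0.571 F [ 0.1 -0.3 -2.3]
delta cm [-0.09  0.03  1.08] spin -0.001
```

View pics/w10.png

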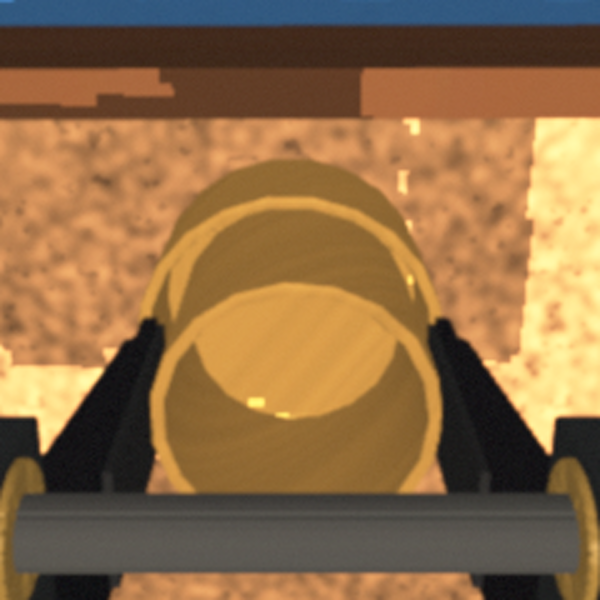

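Emit:
drive_tool(increments=[[[-0.05,0,0.4,0],[0,0,0.4,0],[0,0,0.2,0],[0,0,0,0],[0,0,0,0]]])

```text
t: 12.98
eef_pos: [0.5236, 0.1042, 0.0491]
tcp_rot: [0.698, 0.716, -0.0, 0.0]
wrist_force: [-0.8, 0.7, -1.5]
width: 0.575
```

Emit:
drive_tool(increments=[[[0,0,0.1,0],[0,0,0,0],[0,0,0,0]]])

```text
t: 13.23
eef_pos: [0.5237, 0.1042, 0.0491]
tcp_rot: [0.698, 0.716, -0.0, -0.0]
wrist_force: [-3.3, -1.4, 4.7]
width: 0.573
```

Contact at the expected height (0.049). Release and rise, then head for vessel 3.

Emit:
drive_tool(increments=[[[0,0,0,0],[0,0,0,0],[0,0,0,0],[0,0,0,0]]], gripper=8.0)

```text
t: 13.57
eef_pos: [0.5236, 0.1042, 0.0481]
tcp_rot: [0.698, 0.716, 0.0, 0.0]
wrist_force: [0.9, -0.4, -0.1]
width: 0.794
```

Emit:
drive_tool(increments=[[[0,0,-2,0],[0,0,-3,0],[0,0,-3,0],[0,0,-2,0],[0,0,0,0]]])

```text
t: 13.98
eef_pos: [0.527, 0.1046, 0.154]
tcp_rot: [0.698, 0.716, 0.004, 0.003]
wrist_force: [0.3, 0.8, 0.3]
width: 0.842
```

Emit:
drive_tool(increments=[[[0,0,0,0],[0,0,0,0],[0,0,0,0]]])

```text
t: 14.23
eef_pos: [0.5223, 0.1041, 0.146]
tcp_rot: [0.698, 0.716, -0.001, -0.001]
wrist_force: [0.1, 0.8, -0.7]
width: 0.84
```

```bash
python3 - <<'E'
from h import *
go([.443,-.379,.13])
i=camera_info("wrist"); im=camera("wrist"); crop(im,200,120,440,360,2.5,"pics/w11.png")
a=np.linspace(0,2*np.pi,72,endpoint=False)
for c,r,z in [((.525,.1035),.035,.046),((.525,.1035),.028,.070)]:
    q=(proj("wrist",np.c_[c[0]+r*np.cos(a),c[1]+r*np.sin(a),0*a+z],i)-[200,120])*2.5
    print(q.min(0).round(),q.max(0).round())
s=camera("scene"); crop(s,150,240,350,440,3,"pics/s11.png")
E
```

```text
t 14.23 pos [0.5223 0.1041 0.146 ] tilt 0.004 yaw 1.5960 width 0.840 F [ 0.1  0.8 -0.7]
delta cm [-48.1   -9.14   1.65] spin -0.001
[187. 205.] [405. 413.]
[201. 244.] [391. 424.]
```

View pics/w11.png

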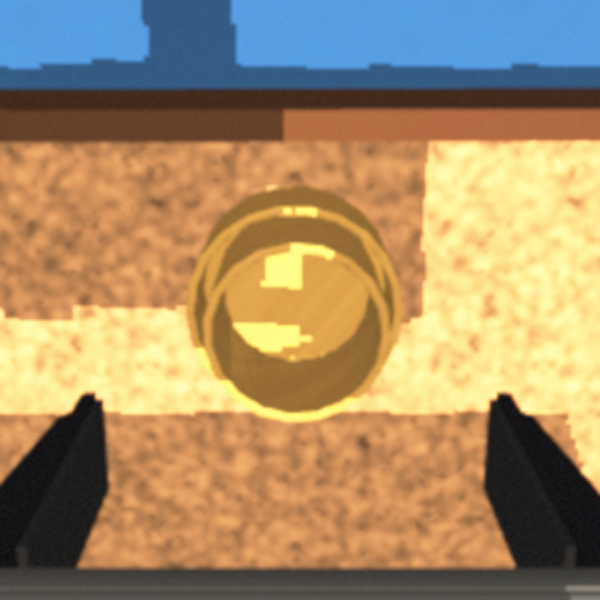

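View pics/s11.png

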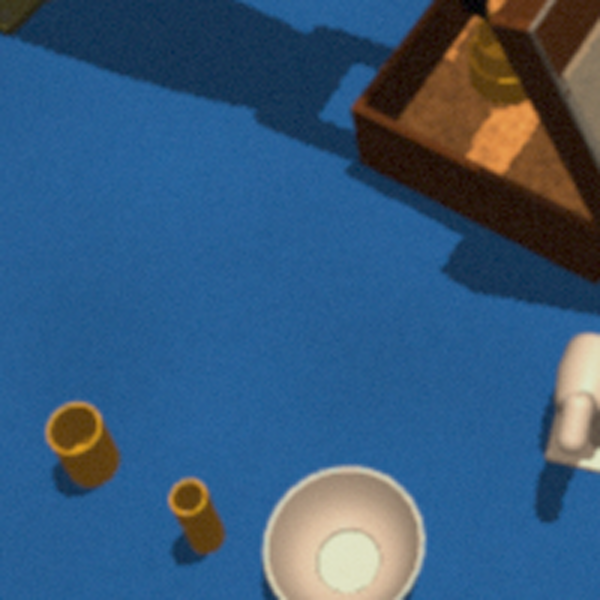

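Emit:
drive_tool(increments=[[[-4.0,-0.7,0,0],[-4.0,-0.8,0,0],[-4.0,-0.8,0,0],[-4.0,-0.8,0,0],[-4.0,-0.8,0,0]]])

```text
t: 14.75
eef_pos: [0.4885, -0.098, 0.1472]
tcp_rot: [0.698, 0.716, -0.0, -0.001]
wrist_force: [0.2, -0.0, -0.6]
width: 0.841
```

Emit:
drive_tool(increments=[[[-4.0,-0.7,0,0],[-4.0,-0.8,0,0],[-4.0,-0.8,0,0],[-4.0,-0.8,0,0],[-4.0,-0.8,0,0]]])

```text
t: 15.17
eef_pos: [0.4545, -0.2992, 0.1471]
tcp_rot: [0.698, 0.716, -0.0, -0.001]
wrist_force: [-0.1, 0.5, 0.6]
width: 0.845
```

Emit:
drive_tool(increments=[[[-4.0,-0.7,0,0],[-3.5,-0.6,0,0],[0,0,1.5,0],[0,0,0.5,0],[0,0,0,0]]])

```text
t: 15.58
eef_pos: [0.443, -0.3716, 0.1249]
tcp_rot: [0.698, 0.716, 0.0, -0.003]
wrist_force: [0.5, 0.1, 0.3]
width: 0.844
```

```bash
python3 - <<'E'
from h import *
cv2.imwrite(f"pics/wrist12.png",camera("wrist")[:,:,::-1])
go([.443,-.379,.048])
E
```

```text
t 15.63 pos [ 0.4437 -0.3715  0.1261] tilt 0.004 yaw 1.5963 width 0.839 F [-0.1  0.3  0.1]
delta cm [-0.78 -0.07  7.81] spin -0.001
```

View pics/wrist12.png

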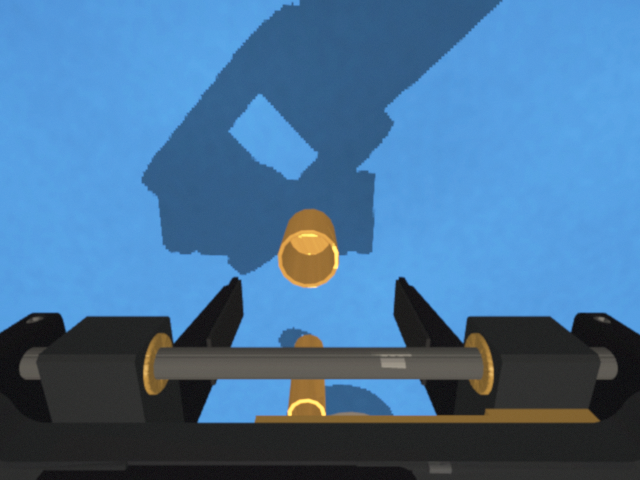

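Emit:
drive_tool(increments=[[[-0.6,-0.1,2.5,0],[-0.1,0,2.5,0],[0,0,2.0,0],[0,0,0.8,0],[0,0,0,0]]])

```text
t: 16.05
eef_pos: [0.4429, -0.3775, 0.0479]
tcp_rot: [0.698, 0.717, 0.0, -0.002]
wrist_force: [-1.1, -0.5, -0.3]
width: 0.843
```

Emit:
drive_tool(increments=[[[0,0,0,0],[0,0,0,0],[0,0,0,0]]])

```text
t: 16.3
eef_pos: [0.4449, -0.3807, 0.0523]
tcp_rot: [0.698, 0.716, -0.0, 0.002]
wrist_force: [0.3, -0.3, -0.2]
width: 0.84
```

```bash
python3 - <<'E'
from h import *
go([.443,-.379,.048])
i=camera_info("wrist");im=camera("wrist");crop(im,200,150,440,390,2.5,"pics/w13.png")
a=np.linspace(0,2*np.pi,72,endpoint=False)
q=(proj("wrist",np.c_[.443+.021*np.cos(a),-.379+.021*np.sin(a),0*a+.07],i)-[200,150])*2.5
print(q.min(0).round(),q.max(0).round())
E
```

```text
t 16.30 pos [ 0.4449 -0.3807  0.0523] tilt 0.003 yaw 1.5965 width 0.840 F [ 0.3 -0.3 -0.2]
delta cm [ 0.17 -0.19  0.43] spin -0.001
[200. 298.] [418. 494.]
```

View pics/w13.png

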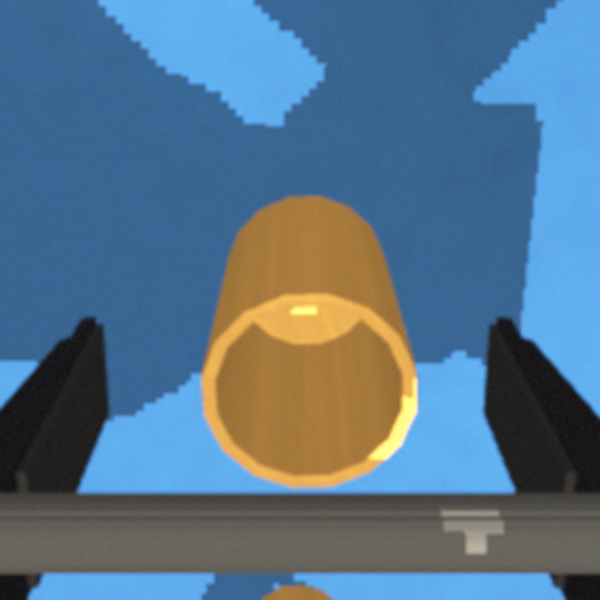

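Emit:
drive_tool(increments=[[[0.1,-0.2,0.4,0],[0,0,0,0],[0,0,0,0]]])

```text
t: 16.6
eef_pos: [0.4415, -0.3788, 0.0461]
tcp_rot: [0.698, 0.716, -0.0, -0.0]
wrist_force: [-0.3, -0.8, -0.5]
width: 0.842
```

Emit:
drive_tool(increments=[[[0,0,0,0],[0,0,0,0],[0,0,0,0],[0,0,0,0],[0,0,0,0]]], gripper=3.0)

```text
t: 17.02
eef_pos: [0.4418, -0.379, 0.0463]
tcp_rot: [0.698, 0.716, -0.0, 0.0]
wrist_force: [-0.5, 0.2, 0.4]
width: 0.549
```

Emit:
drive_tool(increments=[[[0,0,0,0],[0,0,0,0],[0,0,0,0],[0,0,0,0]]])

```text
t: 17.35
eef_pos: [0.4418, -0.379, 0.0462]
tcp_rot: [0.698, 0.716, 0.0, 0.0]
wrist_force: [-0.4, -0.1, -0.0]
width: 0.427
```

Emit:
drive_tool(increments=[[[0,0,0,0],[0,0,0,0],[0,0,-0.35,0],[0,0,0,0],[0,0,0,0]]], gripper=5.5)

```text
t: 17.77
eef_pos: [0.442, -0.3792, 0.0502]
tcp_rot: [0.698, 0.716, -0.0, 0.0]
wrist_force: [-0.2, 0.5, 0.3]
width: 0.577
```

Emit:
drive_tool(increments=[[[0,0,0,0],[0,0,0,0],[0,0,0,0],[0,0,0,0],[0,0,0,0]]], gripper=3.0)

```text
t: 18.18
eef_pos: [0.4417, -0.3789, 0.0497]
tcp_rot: [0.698, 0.716, 0.0, -0.0]
wrist_force: [-0.4, -0.3, -0.6]
width: 0.433
```

Emit:
drive_tool(increments=[[[0,0,0,0],[0,0,0,0]]])

```text
t: 18.35
eef_pos: [0.4417, -0.3789, 0.0496]
tcp_rot: [0.698, 0.716, 0.0, -0.0]
wrist_force: [0.1, -0.1, 0.9]
width: 0.429
```

Emit:
drive_tool(increments=[[[0,0,-1.0,0],[0,0,-3.0,0],[0,0,-4.0,0],[0,0,-4.0,0],[2.0,0.4,-0.5,0]]])

```text
t: 18.77
eef_pos: [0.4481, -0.3641, 0.1847]
tcp_rot: [0.699, 0.715, -0.001, 0.008]
wrist_force: [1.3, -0.2, 0.3]
width: 0.432
```

Emit:
drive_tool(increments=[[[4.0,0.8,0,0],[4.0,0.8,0,0],[4.0,0.8,0,0],[4.0,0.8,0,0],[4.0,0.8,0,0]]])

```text
t: 19.18
eef_pos: [0.48, -0.1562, 0.1753]
tcp_rot: [0.698, 0.716, 0.0, 0.0]
wrist_force: [0.3, -0.1, -1.3]
width: 0.433
```

Emit:
drive_tool(increments=[[[4.0,0.8,0,0],[4.0,0.8,0,0],[4.0,0.8,0,0],[4.0,0.8,0,0],[4.0,0.8,0,0]]])

```text
t: 19.6
eef_pos: [0.515, 0.045, 0.1754]
tcp_rot: [0.698, 0.716, 0.0, 0.0]
wrist_force: [1.3, -0.2, -1.6]
width: 0.43
```

Emit:
drive_tool(increments=[[[2.0,0,0,0],[0,0,0,0],[0,0,0,0],[0,0,0,0]]])

```text
t: 19.93
eef_pos: [0.5145, 0.0625, 0.1748]
tcp_rot: [0.698, 0.716, -0.0, 0.0]
wrist_force: [-0.1, 0.4, -2.1]
width: 0.432
```

```bash
python3 - <<'E'
from h import *
go([.525,.1045,.105])
i=camera_info("wrist");im=camera("wrist");p=status.sense()["eef_pos"];crop(im,200,150,440,390,2.5,"pics/w14.png")
a=np.linspace(0,2*np.pi,72,endpoint=False)
for c,r,z in [((.525,.1045),.035,.046),((.525,.1045),.028,.070),(p[:2],.021,p[2]+.0204)]:
    q=(proj("wrist",np.c_[c[0]+r*np.cos(a),c[1]+r*np.sin(a),0*a+z],i)-[200,150])*2.5
    print(q.min(0).round(),q.max(0).round())
E
```

```text
t 19.93 pos [0.5145 0.0625 0.1748] tilt 0.001 yaw 1.5960 width 0.432 F [-0.1  0.4 -2.1]
delta cm [4.18 1.16 6.98] spin -0.001
[317. 139.] [514. 327.]
[340. 175.] [510. 336.]
[187. 312.] [408. 510.]
```

View pics/w14.png

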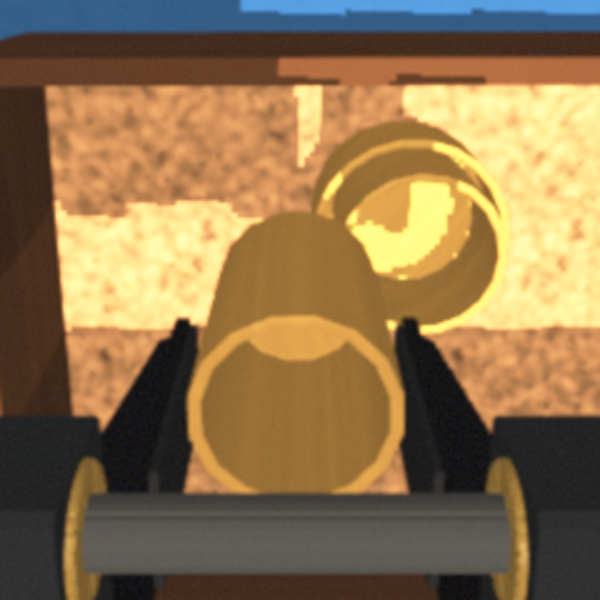

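Emit:
drive_tool(increments=[[[2.0,0.6,0.5,0],[2.0,0.5,1.5,0],[0.1,0,1.5,0],[0,0,0.5,0],[0,0,0,0]]])

```text
t: 20.4
eef_pos: [0.5233, 0.103, 0.1328]
tcp_rot: [0.699, 0.715, -0.002, -0.001]
wrist_force: [0.5, -0.5, -2.1]
width: 0.433
```

Emit:
drive_tool(increments=[[[0,0,0,0],[0,0,0,0],[0,0,0,0]]])

```text
t: 20.65
eef_pos: [0.5253, 0.1036, 0.136]
tcp_rot: [0.699, 0.716, 0.001, 0.001]
wrist_force: [-0.6, 0.3, -1.2]
width: 0.434
```

```bash
python3 - <<'E'
from h import *
go([.525,.1035,.0736])
i=camera_info("wrist");im=camera("wrist");p=status.sense()["eef_pos"];crop(im,200,150,440,390,2.5,"pics/w15.png")
a=np.linspace(0,2*np.pi,72,endpoint=False)
for c,r,z in [((.525,.1035),.035,.046),((.525,.1035),.028,.070),(p[:2],.021,p[2]+.0204)]:
    q=(proj("wrist",np.c_[c[0]+r*np.cos(a),c[1]+r*np.sin(a),0*a+z],i)-[200,150])*2.5
    print(q.min(0).round(),q.max(0).round())
E
```

```text
t 20.65 pos [0.5253 0.1036 0.136 ] tilt 0.002 yaw 1.5949 width 0.434 F [-0.6  0.3 -1.2]
delta cm [-0.01 -0.05  6.24] spin -0.002
[184. 124.] [411. 340.]
[199. 166.] [397. 352.]
[190. 312.] [411. 509.]
```

View pics/w15.png

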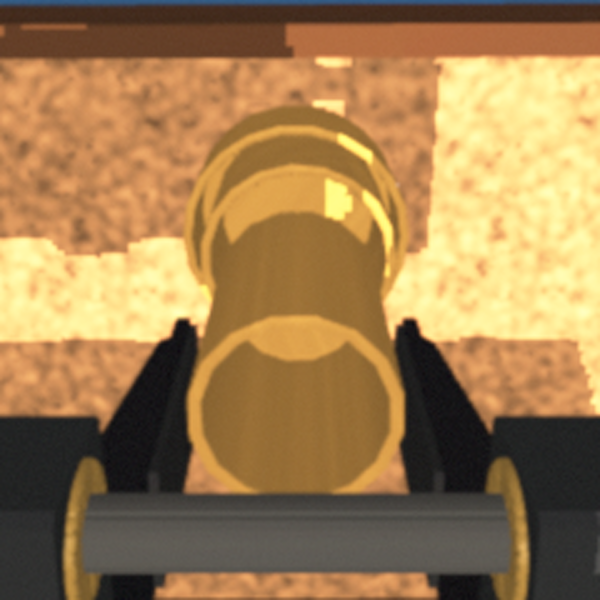

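Emit:
drive_tool(increments=[[[0.05,0,1.2,0],[0,0,1.3,0],[0,0,1.3,0],[0,0,0.9,0],[0,0,0.3,0]]])

```text
t: 21.12
eef_pos: [0.5224, 0.1046, 0.0812]
tcp_rot: [0.698, 0.716, -0.002, -0.002]
wrist_force: [-0.6, -0.3, -1.2]
width: 0.431
```

Emit:
drive_tool(increments=[[[0,0,0,0],[0,0,0,0],[0,0,0,0]]])

```text
t: 21.37
eef_pos: [0.5251, 0.1048, 0.0852]
tcp_rot: [0.698, 0.716, 0.0, 0.0]
wrist_force: [-0.4, -0.4, -1.6]
width: 0.432
```

Emit:
drive_tool(increments=[[[-0.05,0,0.4,0],[0,0,0.3,0],[0,0,0.3,0],[0,0,0.1,0],[0,0,0,0]]])

```text
t: 21.78
eef_pos: [0.5246, 0.1043, 0.0737]
tcp_rot: [0.698, 0.716, -0.0, 0.0]
wrist_force: [-0.6, 0.9, -2.1]
width: 0.431
```

Emit:
drive_tool(increments=[[[0,0,0,0],[0,0,0,0]]])

```text
t: 21.95
eef_pos: [0.5246, 0.1043, 0.0737]
tcp_rot: [0.698, 0.716, 0.0, -0.0]
wrist_force: [0.1, -1.1, -1.9]
width: 0.429
```

Emit:
drive_tool(increments=[[[0,0,0.1,0],[0,0,0,0],[0,0,0,0]]])

```text
t: 22.2
eef_pos: [0.5249, 0.1043, 0.0736]
tcp_rot: [0.698, 0.716, 0.0, 0.0]
wrist_force: [-2.8, -0.5, 5.4]
width: 0.431
```

Emit:
drive_tool(increments=[[[0,0,0,0],[0,0,0,0],[0,0,0,0],[0,0,0,0]]], gripper=6.5)

```text
t: 22.53
eef_pos: [0.5244, 0.1043, 0.0723]
tcp_rot: [0.698, 0.716, -0.0, -0.0]
wrist_force: [-0.3, 0.3, -0.6]
width: 0.65
```

Emit:
drive_tool(increments=[[[0,0,-2,0],[0,0,-3,0],[0,0,-3,0],[0,0,-1.5,0],[0,0,0,0]]])

```text
t: 22.95
eef_pos: [0.5274, 0.1046, 0.1725]
tcp_rot: [0.698, 0.716, 0.003, 0.003]
wrist_force: [-0.4, 0.4, 0.6]
width: 0.683
```

Emit:
drive_tool(increments=[[[0,0,0,0],[0,0,0,0],[0,0,0,0]]])

```text
t: 23.2
eef_pos: [0.5233, 0.1041, 0.1654]
tcp_rot: [0.698, 0.716, -0.001, -0.001]
wrist_force: [0.1, 0.3, 0.5]
width: 0.685
```

```bash
python3 - <<'E'
from h import *
go([.5565,-.378,.15])
i=camera_info("wrist");im=camera("wrist");crop(im,200,120,440,360,2.5,"pics/w16.png")
a=np.linspace(0,2*np.pi,72,endpoint=False)
for c,r,z in [((.525,.104),.035,.046),((.525,.104),.028,.070),((.525,.104),.021,.094)]:
    q=(proj("wrist",np.c_[c[0]+r*np.cos(a),c[1]+r*np.sin(a),0*a+z],i)-[200,120])*2.5
    print(q.min(0).round(),q.max(0).round())
E
```

```text
t 23.20 pos [0.5233 0.1041 0.1654] tilt 0.004 yaw 1.5960 width 0.685 F [0.1 0.3 0.5]
delta cm [-48.28   2.11   1.54] spin -0.001
[195. 191.] [400. 388.]
[209. 227.] [386. 396.]
[225. 269.] [370. 406.]
```

View pics/w16.png

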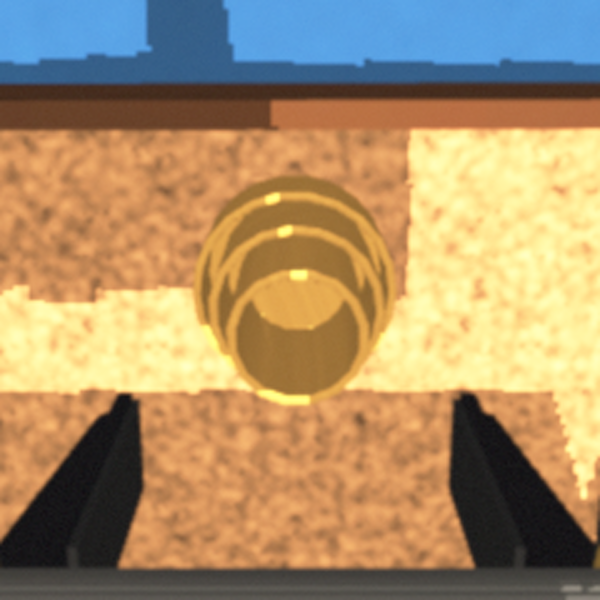

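Emit:
drive_tool(increments=[[[-4.1,0,0,0],[-4.1,0,0,0],[-4.1,0,0,0],[-4.1,0,0,0],[-4.1,0,0,0]]])

```text
t: 23.67
eef_pos: [0.5288, -0.1022, 0.1663]
tcp_rot: [0.698, 0.716, -0.0, -0.001]
wrist_force: [0.9, -0.3, -0.3]
width: 0.687
```

Emit:
drive_tool(increments=[[[-4.1,0,0,0],[-4.1,0,0,0],[-4.1,0.5,0,0],[-4.1,0.8,0,0],[-4.1,0.8,0,0]]])

```text
t: 24.08
eef_pos: [0.5551, -0.3067, 0.166]
tcp_rot: [0.698, 0.716, -0.0, -0.001]
wrist_force: [1.3, 0.3, 0.2]
width: 0.684
```

Emit:
drive_tool(increments=[[[-4.1,0,0,0],[-3.5,0,1.0,0],[0,0,1.5,0],[0,0,0.3,0],[0,0,0,0]]])

```text
t: 24.5
eef_pos: [0.5561, -0.3791, 0.1359]
tcp_rot: [0.698, 0.716, -0.0, -0.003]
wrist_force: [0.0, -0.2, -0.2]
width: 0.686
```

Emit:
drive_tool(increments=[[[0,0,0,0],[0,0,0,0]]])

```text
t: 24.67
eef_pos: [0.5582, -0.3795, 0.1401]
tcp_rot: [0.698, 0.717, 0.0, 0.0]
wrist_force: [0.5, -0.2, 0.7]
width: 0.681
```

```bash
python3 - <<'E'
from h import *
go([.5565,-.378,.066])
i=camera_info("wrist");im=camera("wrist");cv2.imwrite("pics/wrist17.png",im[:,:,::-1])
a=np.linspace(0,2*np.pi,72,endpoint=False)
q=proj("wrist",np.c_[.5565+.014*np.cos(a),-.378+.014*np.sin(a),0*a+.086],i)
print(q.min(0).round(),q.max(0).round())
E
```

```text
t 24.67 pos [ 0.5582 -0.3795  0.1401] tilt 0.000 yaw 1.5976 width 0.681 F [ 0.5 -0.2  0.7]
delta cm [ 0.15 -0.17  7.41] spin 0.0
[301. 239.] [342. 278.]
```

View pics/wrist17.png

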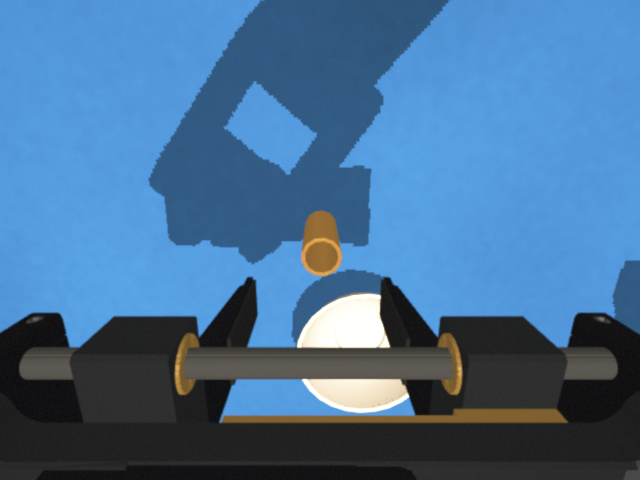

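Emit:
drive_tool(increments=[[[0.1,-0.25,2.5,0],[0,0,2.3,0],[0,0,1.6,0],[0,0,0.8,0],[0,0,0.2,0]]])

```text
t: 25.13
eef_pos: [0.5548, -0.3785, 0.0644]
tcp_rot: [0.698, 0.716, -0.0, -0.001]
wrist_force: [-0.5, 0.7, -0.2]
width: 0.683
```

Emit:
drive_tool(increments=[[[0,0,0,0],[0,0,0,0],[0,0,0,0],[0,0,0,0]]])

```text
t: 25.47
eef_pos: [0.5561, -0.3805, 0.0674]
tcp_rot: [0.698, 0.716, 0.0, 0.001]
wrist_force: [-0.5, 0.1, -0.6]
width: 0.683
```

Emit:
drive_tool(increments=[[[0.2,-0.05,0.15,0],[0,0,0,0],[0,0,0,0],[0,0,0,0],[0,0,0,0]]], gripper=1.5)

```text
t: 25.88
eef_pos: [0.5547, -0.3779, 0.0642]
tcp_rot: [0.698, 0.716, -0.0, 0.0]
wrist_force: [-0.2, 0.5, -0.6]
width: 0.387
```

Emit:
drive_tool(increments=[[[0,0,0,0],[0,0,0,0],[0,0,0,0],[0,0,0,0],[0,0,0,0]]])

```text
t: 26.3
eef_pos: [0.5547, -0.3779, 0.0642]
tcp_rot: [0.698, 0.716, -0.0, -0.0]
wrist_force: [0.8, -0.2, -0.4]
width: 0.276
```

Emit:
drive_tool(increments=[[[0,0,0,0],[0,0,0,0]]])

```text
t: 26.47
eef_pos: [0.5547, -0.3779, 0.0642]
tcp_rot: [0.698, 0.716, -0.0, 0.0]
wrist_force: [-0.1, -0.3, -0.3]
width: 0.275
```

Emit:
drive_tool(increments=[[[0,0,-1.0,0],[0,0,-3.0,0],[0,0,-4.0,0],[0,0,-4.0,0],[1.5,-0.5,-1.0,0]]])

```text
t: 26.88
eef_pos: [0.5524, -0.3668, 0.2037]
tcp_rot: [0.699, 0.715, 0.0, 0.007]
wrist_force: [-0.1, -1.1, 0.7]
width: 0.279
```

Emit:
drive_tool(increments=[[[3.9,-1.3,0,0],[3.9,-1.2,0,0],[4.0,-0.9,0,0],[4.1,-0.1,0,0],[4.1,0,0,0]]])

```text
t: 27.3
eef_pos: [0.5083, -0.1624, 0.1948]
tcp_rot: [0.699, 0.716, 0.0, 0.0]
wrist_force: [0.7, 0.3, -1.1]
width: 0.278
```

Emit:
drive_tool(increments=[[[4.0,0.5,0,0],[4.0,0.5,0,0],[4.0,0.3,0,0],[4.0,0.2,0,0],[4.0,0,0,0]]])

```text
t: 27.72
eef_pos: [0.5191, 0.0383, 0.1951]
tcp_rot: [0.698, 0.716, 0.0, 0.0]
wrist_force: [-0.0, -0.6, -1.5]
width: 0.281
```

Emit:
drive_tool(increments=[[[2.0,0,0,0],[0,0,0,0],[0,0,0,0],[0,0,0,0]]])

```text
t: 28.05
eef_pos: [0.5188, 0.0559, 0.1945]
tcp_rot: [0.698, 0.716, -0.0, 0.0]
wrist_force: [-0.3, -0.5, -1.1]
width: 0.281
```

```bash
cat > chk.py <<'E'
from h import *
import sys
f=sys.argv[1]; y0=int(sys.argv[2]); c=(.525,.1045)
go([.525,.1045,.0962])
i=camera_info("wrist");im=camera("wrist");p=status.sense()["eef_pos"];crop(im,200,y0,440,y0+240,2.5,f)
a=np.linspace(0,2*np.pi,72,endpoint=False)
for n,c,r,z in [(1,c,.035,.046),(2,c,.028,.070),(3,c,.021,.094),("held4",p[:2],.014,p[2]+.0218),("nest4",c,.014,.118)]:
    q=(proj("wrist",np.c_[c[0]+r*np.cos(a),c[1]+r*np.sin(a),0*a+z],i)-[200,y0])*2.5
    print(n,q.min(0).round(),q.max(0).round())
E
python3 chk.py pics/w18.png 150
```

```text
t 28.05 pos [0.5188 0.0559 0.1945] tilt 0.001 yaw 1.5960 width 0.281 F [-0.3 -0.5 -1.1]
delta cm [4.85 0.74 9.83] spin -0.001
1 [334. 117.] [521. 296.]
2 [357. 149.] [517. 303.]
3 [383. 187.] [514. 310.]
held4 [224. 350.] [372. 483.]
nest4 [414. 231.] [509. 319.]
```

View pics/w18.png

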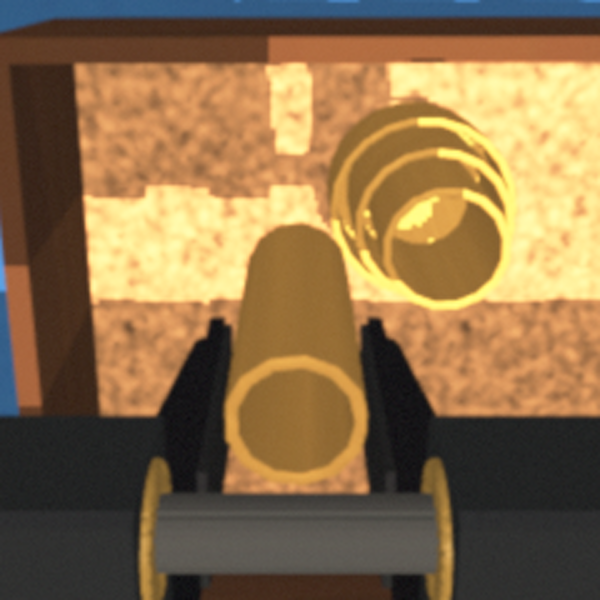

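Emit:
drive_tool(increments=[[[2.4,0.35,0.5,0],[2.4,0.3,0.8,0],[0,0,0.7,0],[0,0,0,0],[0,0,0,0]]])

```text
t: 28.52
eef_pos: [0.5238, 0.1032, 0.1736]
tcp_rot: [0.699, 0.716, -0.001, -0.0]
wrist_force: [0.2, -0.4, -1.0]
width: 0.282
```

Emit:
drive_tool(increments=[[[0,0,0,0],[0,0,0,0],[0,0,0,0]]])

```text
t: 28.77
eef_pos: [0.5244, 0.1037, 0.1748]
tcp_rot: [0.699, 0.716, 0.0, 0.0]
wrist_force: [1.6, 0.3, -1.2]
width: 0.281
```

```bash
python3 chk.py pics/w19.png 150
```

```text
t 28.77 pos [0.5244 0.1037 0.1748] tilt 0.001 yaw 1.5948 width 0.281 F [ 1.6  0.3 -1.2]
delta cm [0.08 0.05 7.86] spin -0.003
1 [200. 106.] [400. 298.]
2 [214. 141.] [387. 306.]
3 [231. 181.] [371. 314.]
held4 [227. 350.] [375. 483.]
nest4 [250. 228.] [353. 324.]
```

View pics/w19.png

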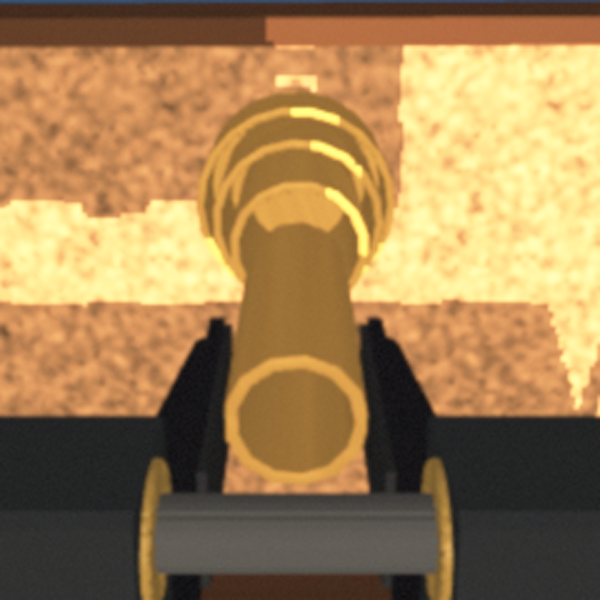

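Emit:
drive_tool(increments=[[[0.05,0,1.3,0],[0,0,1.4,0],[0,0,1.4,0],[0,0,1.2,0],[0,0,0.9,0]]])

```text
t: 29.23
eef_pos: [0.5231, 0.1048, 0.11]
tcp_rot: [0.698, 0.716, -0.001, -0.001]
wrist_force: [-0.2, 0.5, -1.2]
width: 0.276
```

Emit:
drive_tool(increments=[[[0,0,0.3,0],[0,0,0,0],[0,0,0,0],[0,0,0,0]]])

```text
t: 29.57
eef_pos: [0.5247, 0.105, 0.1101]
tcp_rot: [0.698, 0.716, 0.001, 0.001]
wrist_force: [-0.2, -1.3, -0.4]
width: 0.274
```

Emit:
drive_tool(increments=[[[0,0,0.5,0],[0,0,0.4,0],[0,0,0.3,0],[0,0,0.1,0],[0,0,0,0]]])

```text
t: 29.98
eef_pos: [0.524, 0.105, 0.0961]
tcp_rot: [0.698, 0.716, -0.0, -0.0]
wrist_force: [0.2, -0.4, -0.7]
width: 0.28
```

Emit:
drive_tool(increments=[[[0,0,0,0],[0,0,0,0]]])

```text
t: 30.15
eef_pos: [0.524, 0.105, 0.0961]
tcp_rot: [0.698, 0.716, 0.0, 0.0]
wrist_force: [-0.1, 0.3, -1.1]
width: 0.281
```

Emit:
drive_tool(increments=[[[0,0,0.1,0],[0,0,0,0],[0,0,0,0]]])

```text
t: 30.4
eef_pos: [0.5244, 0.105, 0.0961]
tcp_rot: [0.698, 0.716, 0.0, 0.0]
wrist_force: [-1.8, 0.2, 4.8]
width: 0.279
```

Emit:
drive_tool(increments=[[[0,0,0,0],[0,0,0,0],[0,0,0,0],[0,0,0,0]]], gripper=5.0)

```text
t: 30.73
eef_pos: [0.5238, 0.1049, 0.0948]
tcp_rot: [0.698, 0.716, -0.0, -0.0]
wrist_force: [0.8, -0.2, 1.0]
width: 0.495
```

Emit:
drive_tool(increments=[[[0,0,-1,0],[0,0,-2.5,0],[0,0,-3,0],[0,0,-1.5,0],[0,0,0,0]]])

```text
t: 31.15
eef_pos: [0.527, 0.1053, 0.1809]
tcp_rot: [0.698, 0.716, 0.003, 0.003]
wrist_force: [0.1, 0.3, 0.2]
width: 0.523
```

Emit:
drive_tool(increments=[[[0,0,0,0],[0,0,0,0],[0,0,0,0]]])

```text
t: 31.4
eef_pos: [0.5229, 0.1048, 0.1733]
tcp_rot: [0.698, 0.716, -0.001, -0.001]
wrist_force: [-0.5, 0.1, -0.1]
width: 0.526
```

```bash
python3 chk.py pics/w20.png 120; python3 -c "
from h import *
s=camera('scene');crop(s,230,120,450,340,3,'pics/s20.png')"
```

```text
t 31.40 pos [0.5229 0.1048 0.1733] tilt 0.003 yaw 1.5960 width 0.526 F [-0.5  0.1 -0.1]
delta cm [-0.04  0.23  7.71] spin -0.001
1 [197. 188.] [397. 380.]
2 [211. 223.] [383. 388.]
3 [227. 263.] [367. 396.]
held4 [226. 425.] [374. 558.]
nest4 [246. 310.] [349. 407.]
```

View pics/w20.png

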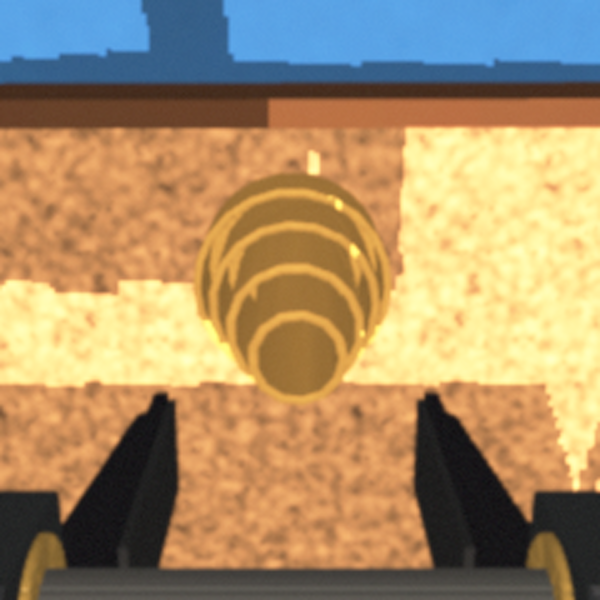

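View pics/s20.png

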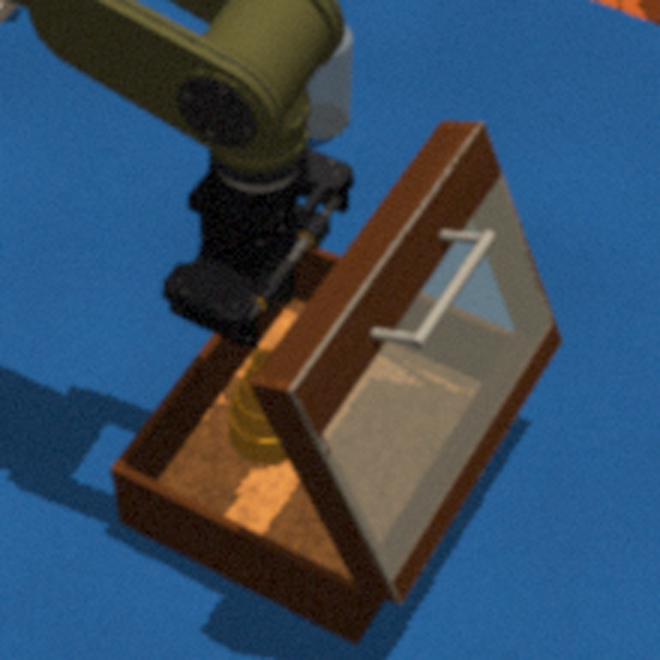

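```bash
cat >> h.py <<'E'
def lidpt(s,y,out,lid=0.0):
    a=np.deg2rad(66)-lid
    return case2w(.12-s*np.cos(a)+out*np.sin(a), y, .09+s*np.sin(a)+out*np.cos(a))
E
python3 - <<'E'
from h import *
s=camera("scene");c=np.ascontiguousarray(cv2.resize(s[150:300,290:440,::-1],None,fx=4,fy=4,interpolation=cv2.INTER_CUBIC))
for out,col in ((.04,(255,255,255)),(0,(0,255,255))):
  for sd in (.16,.18,.2,.22,.24):
    q=((proj("scene",np.array([lidpt(sd,-.15,out),lidpt(sd,.15,out)]))-[290,150])*4).astype(int)
    if out==.04: cv2.line(c,tuple(q[0]),tuple(q[1]),col,1)
    else: cv2.circle(c,tuple(q[0]),2,col,-1)
for y in(-.06,.06):
  q=((proj("scene",lidpt(.205,y,.08))-[290,150])*4).astype(int)[0]; cv2.circle(c,tuple(q),4,(0,0,255),-1)
cv2.imwrite("pics/s21.png",c)
E
```

```text
(no output)
```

View pics/s21.png

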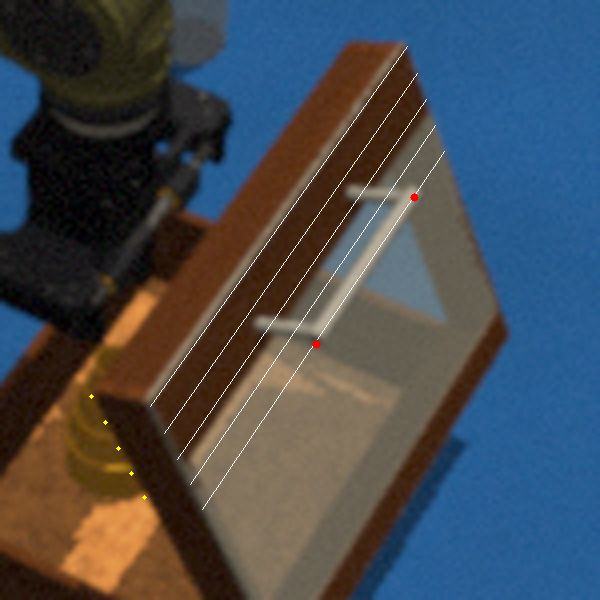

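Emit:
drive_tool(increments=[[[0,-2.0,-2.0,0],[0,-2.0,-2.0,0],[0,-2.0,-1.0,0],[0,0,0,0.12],[0,0,0,0.12]]], gripper=0)

```text
t: 31.97
eef_pos: [0.4637, 0.1035, 0.2259]
tcp_rot: [0.781, 0.625, 0.001, 0.0]
wrist_force: [-0.7, -0.1, -0.9]
width: 0.231
```

Emit:
drive_tool(increments=[[[0,0,0,0.12],[0,0,0,0.12],[0,0,0,0.12],[0,0,0,0.12],[0,0,0,0.12]]])

```text
t: 32.38
eef_pos: [0.4637, 0.1034, 0.2244]
tcp_rot: [0.93, 0.366, -0.001, -0.0]
wrist_force: [0.4, 0.3, 0.4]
width: 0.005
```

Emit:
drive_tool(increments=[[[0,0,0,0.12],[0,0,0,0.12],[0,0,0,0.12],[0,0,0,0.12],[0,0,0,0.12]]])

```text
t: 32.8
eef_pos: [0.4637, 0.1034, 0.2244]
tcp_rot: [0.997, 0.075, -0.001, 0.0]
wrist_force: [0.3, -0.3, 0.4]
width: 0.001
```

```bash
python3 - <<'E'
from h import *
go([.5,.31,.22],CY); print(status.sense()["q"].round(3))
i=camera_info("wrist");cv2.imwrite("pics/wrist22.png",camera("wrist")[:,:,::-1]);np.save("w22.npy",i["pose"])
t=camera("top");crop(t,200,160,330,280,5,"pics/t22.png")
E
```

```text
t 32.80 pos [0.4637 0.1034 0.2244] tilt 0.001 yaw 0.1501 width 0.001 F [ 0.3 -0.3  0.4]
delta cm [  6.67 -19.88   0.43] spin 0.124
[ 0.106 -0.281  2.015 -0.     1.409 -0.044]
```

View pics/wrist22.png

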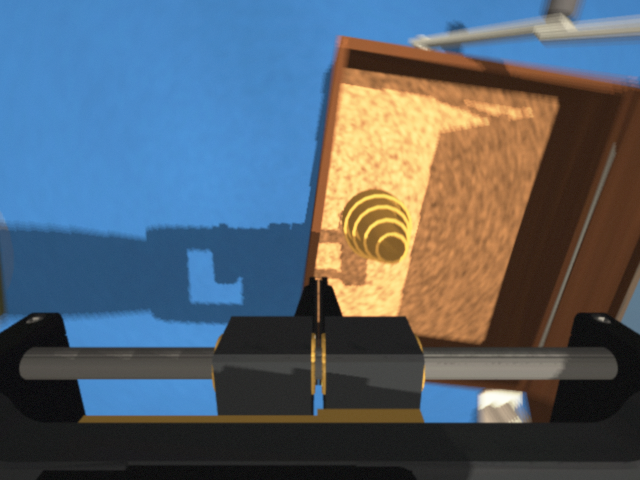

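View pics/t22.png

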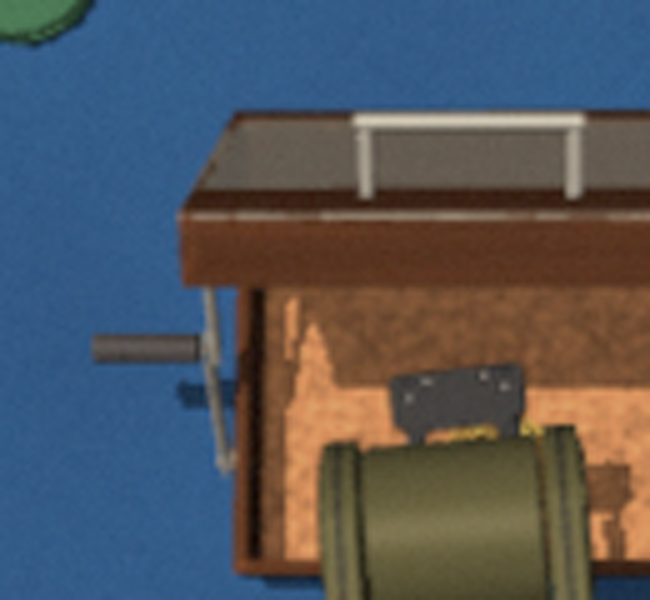

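Emit:
drive_tool(increments=[[[0,0,0,0.12],[0.5,-4.0,0,0],[0.5,-4.0,0,0],[0,-3.0,0,0],[0,0,0,0]]])

```text
t: 33.32
eef_pos: [0.4695, 0.2176, 0.2247]
tcp_rot: [1.0, 0.022, -0.001, -0.001]
wrist_force: [0.1, -0.8, 0.6]
width: 0.008
```

Emit:
drive_tool(increments=[[[0,0,0,0],[0,0,0,0],[0,0,0,0],[0,0,0,0]]])

```text
t: 33.65
eef_pos: [0.4702, 0.2127, 0.2251]
tcp_rot: [1.0, 0.018, -0.0, 0.0]
wrist_force: [-0.1, -0.5, 0.1]
width: 0.004
```

```bash
python3 - <<'E'
from h import *
go([.5,.31,.22],CY)
i=camera_info("wrist");cv2.imwrite("pics/wrist23.png",camera("wrist")[:,:,::-1]);np.save("w23.npy",i["pose"])
E
```

```text
t 33.65 pos [0.4702 0.2127 0.2251] tilt 0.000 yaw 0.0352 width 0.004 F [-0.1 -0.5  0.1]
delta cm [ 3.33 -9.62  0.51] spin 0.009
```

View pics/wrist23.png

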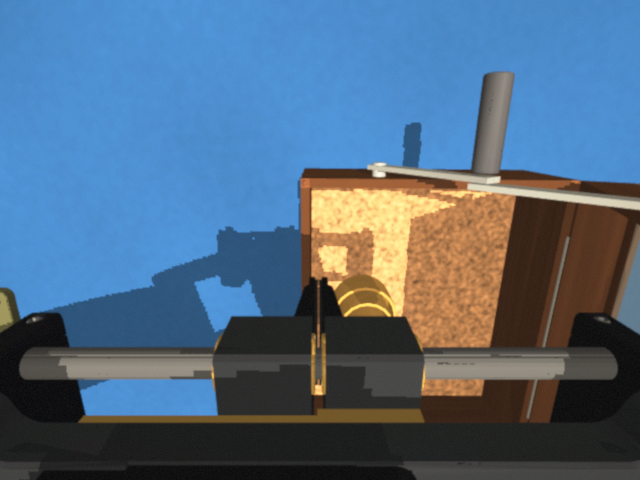

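```bash
python3 - <<'E'
from h import *
i=dict(mtx=camera_info("wrist")["mtx"],pose=np.load("w23.npy"))
def c(w): 
    d=w-np.r_[CC,0]; cc,s=np.cos(CY),np.sin(CY); return np.array([cc*d[0]+s*d[1],-s*d[0]+cc*d[1],d[2]])
for n,t,w in [("free",(218.5,229.3),(498,75)),("root",(240.5,229.2),(487,174)),("pivot",(244.6,252.4),(378,170))]:
    p,e=tri([ray("top",*t),ray("wrist",*w,i)]); print(n,p.round(4),c(p).round(4),np.round(e,4))
E
```

```text
free [0.5793 0.3332 0.1512] [0.0038 0.2252 0.1512] [0.0003 0.0003]
root [0.5822 0.2705 0.1516] [0.005  0.1624 0.1516] [0.0015 0.0015]
pivot [0.52   0.2646 0.0799] [-0.0573  0.1581  0.0799] [0.0008 0.0008]
```

Emit:
drive_tool(increments=[[[0.5,-3.5,0,0],[0.5,-3.5,0,0],[0.5,-3.5,0,0.01],[0,0,0,0],[0,0,0,0]]])

```text
t: 34.12
eef_pos: [0.4813, 0.3197, 0.2249]
tcp_rot: [1.0, 0.014, -0.0, 0.0]
wrist_force: [-0.1, -0.0, -0.5]
width: 0.004
```

Emit:
drive_tool(increments=[[[0,0,3.0,0],[0,0,3.5,0],[0,0,3.0,0],[0,0,0.5,0],[0,0,0,0]]])

```text
t: 34.53
eef_pos: [0.4797, 0.3171, 0.1226]
tcp_rot: [1.0, 0.012, -0.002, 0.001]
wrist_force: [-0.1, -0.2, 0.7]
width: 0.005
```

Emit:
drive_tool(increments=[[[0,0,0,0],[0,0,0,0],[0,0,0,0]]])

```text
t: 34.78
eef_pos: [0.4829, 0.3198, 0.1282]
tcp_rot: [1.0, 0.013, 0.002, -0.001]
wrist_force: [-0.0, 0.4, -0.1]
width: 0.006
```

```bash
python3 - <<'E'
from h import *
go([.559,.318,.125],CY)
cv2.imwrite("pics/wrist24.png",camera("wrist")[:,:,::-1])
t=camera("top");crop(t,180,160,310,280,5,"pics/t24.png")
E
```

```text
t 34.78 pos [0.4829 0.3198 0.1282] tilt 0.005 yaw 0.0257 width 0.006 F [-0.   0.4 -0.1]
delta cm [7.6  0.37 0.35] spin -0.001
```

View pics/wrist24.png

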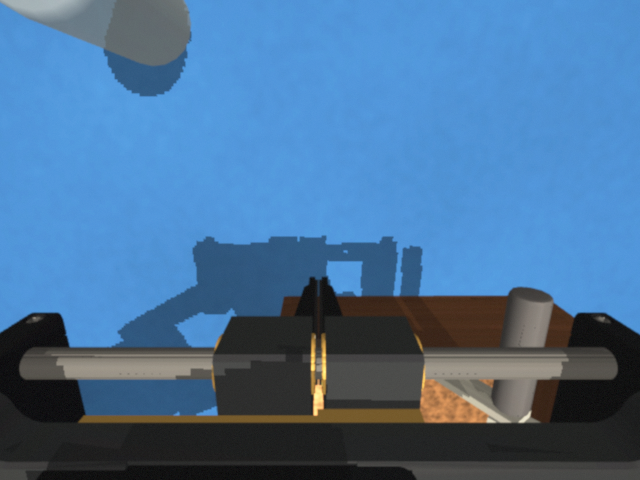

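View pics/t24.png

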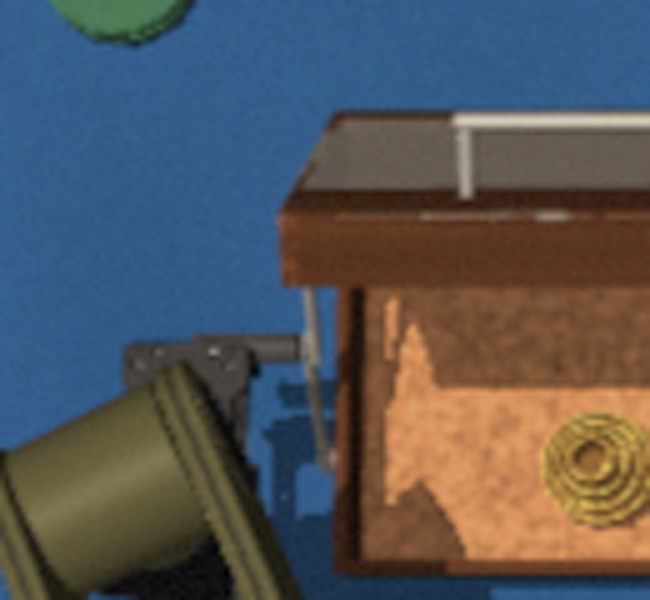

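Emit:
drive_tool(increments=[[[2.0,0.2,0,0],[2.0,0,0,0],[1.5,0,0,0],[0.5,0,0,0],[0,0,0,0]]])

```text
t: 35.3
eef_pos: [0.5424, 0.3189, 0.1259]
tcp_rot: [1.0, 0.013, 0.0, -0.0]
wrist_force: [-0.6, 0.2, 0.0]
width: 0.006
```

Emit:
drive_tool(increments=[[[0.3,0,0,0],[0.3,0,0,0],[0.3,0,0,0],[0.3,0,0,0],[0,0,0,0]]])

```text
t: 35.72
eef_pos: [0.5536, 0.3191, 0.1253]
tcp_rot: [1.0, 0.013, 0.0, -0.0]
wrist_force: [-0.3, -0.9, 0.3]
width: 0.002
```

Emit:
drive_tool(increments=[[[0.3,0,0.1,0],[0.3,0,0.2,0],[0.3,0,0.2,0],[0.3,0,0.2,0],[0.2,0,0.1,0]]])

```text
t: 36.13
eef_pos: [0.5672, 0.3195, 0.1167]
tcp_rot: [1.0, 0.013, -0.001, 0.0]
wrist_force: [-2.0, -0.3, -0.9]
width: 0.004
```

Emit:
drive_tool(increments=[[[0.2,0,0.2,0],[0.2,0,0.2,0],[0.3,0,0.2,0],[0.3,0,0.2,0]]])

```text
t: 36.47
eef_pos: [0.5767, 0.3196, 0.1085]
tcp_rot: [1.0, 0.013, -0.001, 0.0]
wrist_force: [-2.8, -0.6, -0.4]
width: 0.005
```

```bash
python3 - <<'E'
from h import *
go([.559,.318,.125],CY)
cv2.imwrite("pics/wrist25.png",camera("wrist")[:,:,::-1])
t=camera("top");crop(t,180,160,310,280,5,"pics/t25.png")
E
```

```text
t 36.47 pos [0.5767 0.3196 0.1085] tilt 0.002 yaw 0.0260 width 0.005 F [-2.8 -0.6 -0.4]
delta cm [-1.78  0.11 -1.65] spin -0.001
```

View pics/wrist25.png

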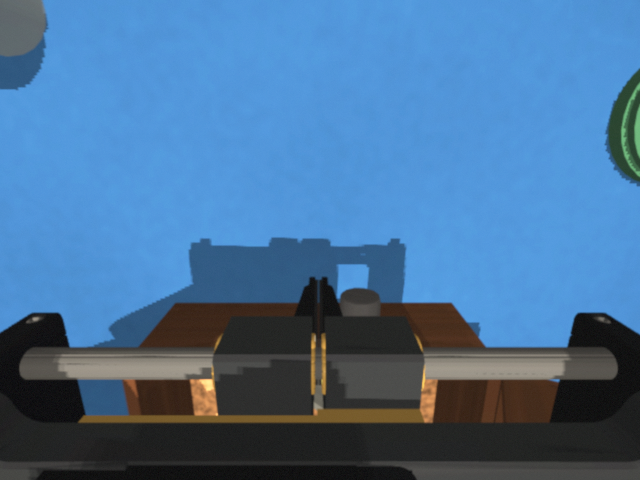

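View pics/t25.png

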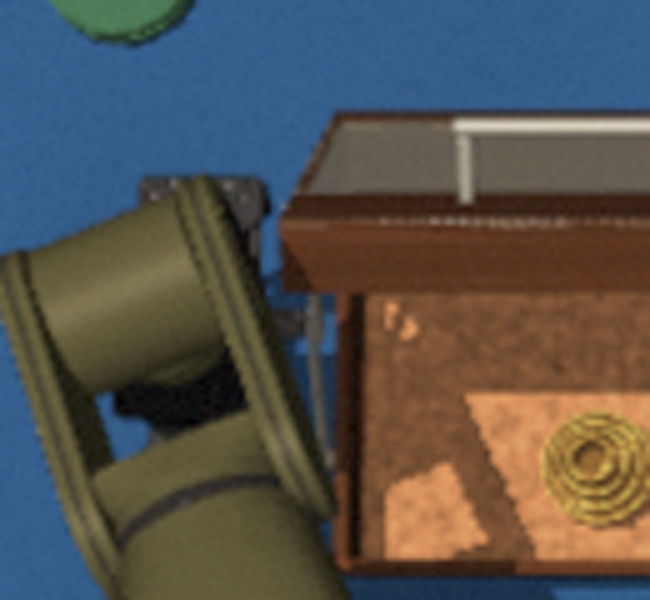

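```bash
python3 - <<'E'
from h import *
s=camera("scene");crop(s,230,60,450,260,3.5 if 0 else 3,"pics/s25.png")
print(status.sense()["tau"].round(1),status.sense()["wrist_force"])
E
```

```text
[ -0.4 -44.8 -34.9  -0.   -0.3  -0. ] [-1.32145964 -0.34902285 -0.67652729]
```

View pics/s25.png

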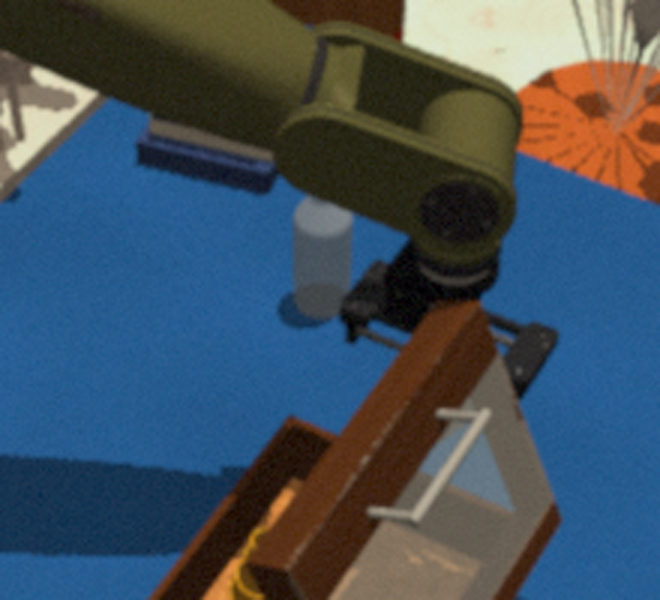

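```bash
python3 - <<'E'
from h import *
p=status.sense()["eef_pos"]
for z in (.2,.25,.3,.33,.36,.4,.45): print(z,((proj("scene",[p[0],p[1],z])-[230,60])*3).round())
for z in (.3,.35,.4): print("R side",z,((proj("scene",[p[0],p[1]-.06,z])-[230,60])*3).round())
E
```

```text
0.2 [[445. 340.]]
0.25 [[449. 299.]]
0.3 [[453. 256.]]
0.33 [[456. 228.]]
0.36 [[459. 200.]]
0.4 [[463. 161.]]
0.45 [[468. 109.]]
R side 0.3 [[418. 300.]]
R side 0.35 [[421. 255.]]
R side 0.4 [[425. 206.]]
```

Emit:
drive_tool(increments=[[[0.3,-0.1,0,0],[0.3,-0.1,0,0],[0.3,0,0,0],[0.3,0,0,0],[0,0,0,0]]])

```text
t: 37.03
eef_pos: [0.5845, 0.3209, 0.1048]
tcp_rot: [1.0, 0.013, -0.006, 0.002]
wrist_force: [-10.2, -0.6, -4.8]
width: 0.007
```

```bash
python3 - <<'E'
from h import *
go([.559,.318,.125],CY)
cv2.imwrite("pics/wrist26.png",camera("wrist")[:,:,::-1])
s=camera("scene");crop(s,290,150,440,300,4,"pics/s26.png")
E
```

```text
t 37.03 pos [0.5845 0.3209 0.1048] tilt 0.013 yaw 0.0260 width 0.007 F [-10.2  -0.6  -4.8]
delta cm [-2.58  0.23 -1.98] spin -0.0
```

View pics/wrist26.png

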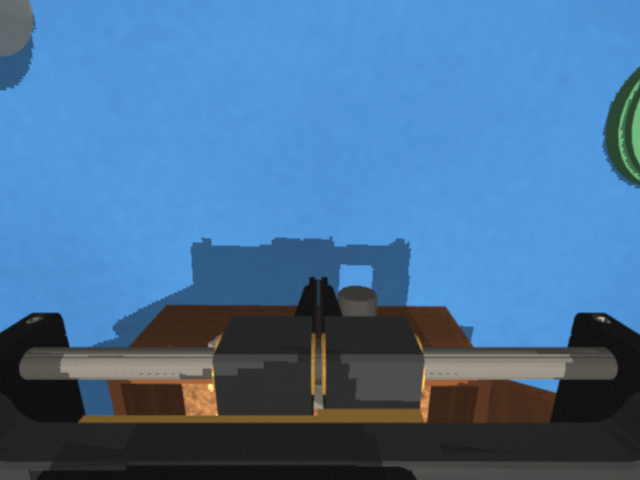

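View pics/s26.png

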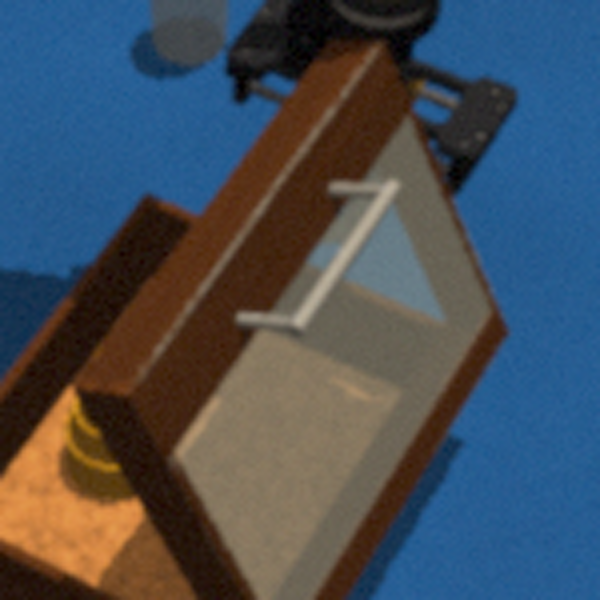

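```bash
python3 - <<'E'
from h import *
for l in (0,.04,.08,.12,.16):
    q=(proj("scene",np.array([lidpt(.205,.06,.08,l),lidpt(.205,-.06,.08,l),lidpt(.24,-.15,.04,l),lidpt(.24,.15,.04,l)]))-[290,150])*4
    print(l,q.round().tolist())
E
```

```text
0 [[415.0, 198.0], [316.0, 344.0], [151.0, 407.0], [407.0, 47.0]]
0.04 [[401.0, 193.0], [302.0, 339.0], [135.0, 402.0], [393.0, 44.0]]
0.08 [[387.0, 188.0], [287.0, 333.0], [120.0, 399.0], [378.0, 42.0]]
0.12 [[373.0, 184.0], [273.0, 328.0], [105.0, 395.0], [364.0, 41.0]]
0.16 [[359.0, 180.0], [259.0, 324.0], [91.0, 392.0], [350.0, 40.0]]
```

Emit:
drive_tool(increments=[[[-0.5,0,0,0],[-1.0,0,0,0],[-2.0,0,0,0],[-3.0,0,0,0],[-3.0,0,0,0]]])

```text
t: 37.55
eef_pos: [0.4945, 0.3198, 0.1106]
tcp_rot: [1.0, 0.013, 0.002, -0.001]
wrist_force: [-0.2, 0.5, 1.3]
width: 0.004
```

Emit:
drive_tool(increments=[[[-2.0,0,-2.0,0],[-1.0,0,-3.5,0],[0,0,-4.0,0],[0,0,-4.0,0],[0,0,0,0]]])

```text
t: 37.97
eef_pos: [0.4683, 0.3213, 0.2566]
tcp_rot: [1.0, 0.013, 0.009, -0.005]
wrist_force: [0.9, 0.4, 2.5]
width: 0.005
```

```bash
python3 - <<'E'
from h import *
go([.559,.318,.125],CY)
t=camera("top");crop(t,180,160,340,280,5,"pics/t27.png")
s=camera("scene");crop(s,290,150,440,300,4,"pics/s27.png")
E
```

```text
t 37.97 pos [0.4683 0.3213 0.2566] tilt 0.020 yaw 0.0264 width 0.005 F [0.9 0.4 2.5]
delta cm [ 8.82  0.69 13.31] spin -0.0
```

View pics/t27.png

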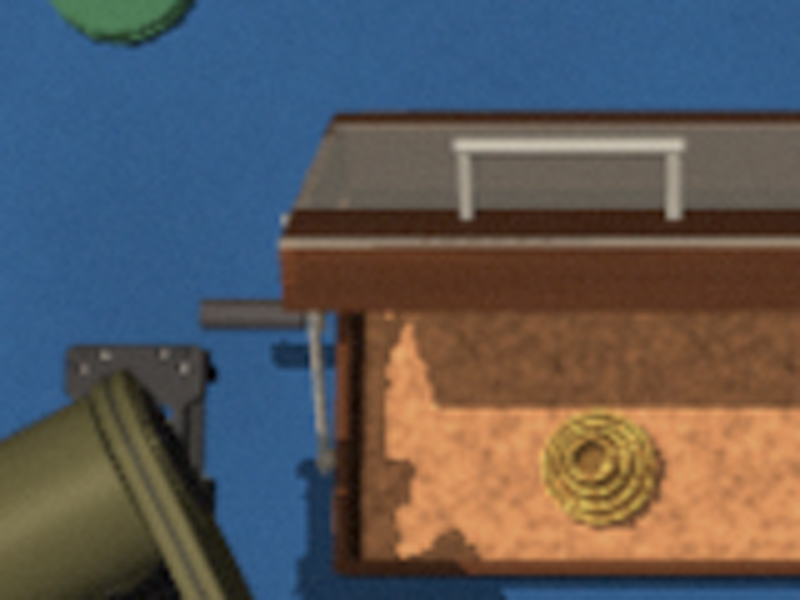

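View pics/s27.png

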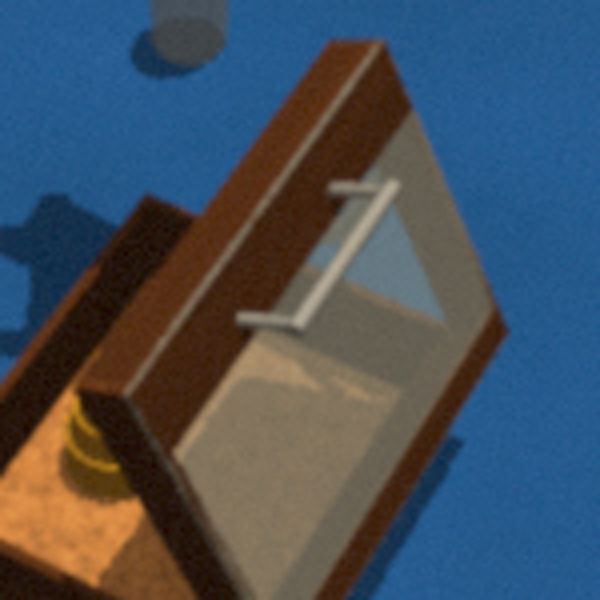

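```bash
cat >> h.py <<'E'
def w2c(w):
    d=np.asarray(w)-np.r_[CC,0]; cc,s=np.cos(CY),np.sin(CY); return np.array([cc*d[0]+s*d[1],-s*d[0]+cc*d[1],d[2]])
E
python3 - <<'E'
from h import *
f=lambda x,y,o,s:(x/s-.5+.5/s+o[0],y/s-.5+.5/s+o[1])
for t,s in [((457,146),(394,186)),((682,146),(300,326))]:
    p,e=tri([ray("top",*f(*t,(180,160),5)),ray("scene",*f(*s,(290,150),4))]); c=w2c(p)
    print(p.round(4),c.round(4),np.round(e,4),"phi",np.rad2deg(np.arctan2(c[2]-.09,.12-c[0])),"r",np.hypot(c[2]-.09,.12-c[0]))
for l in (0,.04,.06,.08): print(l,lidpt(.205,0,.08,l).round(4))
go(lidpt(.205,0,.08,.055),CY)
E
```

```text
[0.6736 0.1715 0.3107] [0.0937 0.0611 0.3107] [0.0011 0.0011] phi 83.2075123137628 r 0.22229270602457118
[0.6773 0.0544 0.3124] [ 0.0944 -0.0561  0.3124] [0.0021 0.0021] phi 83.42619989200546 r 0.22391680882453296
0 [0.6912 0.1109 0.3098]
0.04 [0.6824 0.1107 0.3092]
0.06 [0.678  0.1106 0.3088]
0.08 [0.6736 0.1104 0.3083]
t 38.07 pos [0.4658 0.3197 0.2487] tilt 0.009 yaw 0.0262 width 0.007 F [ 0.2 -0.6 -0.2]
delta cm [20.82 21.44 -5.93] spin -0.0
```

Emit:
drive_tool(increments=[[[0,0,-4.0,0],[0,0,-4.0,0],[0,0,-4.0,0],[1.5,1.5,-3.0,0],[2.5,2.5,0,0]]], gripper=3.2)

```text
t: 38.48
eef_pos: [0.506, 0.2818, 0.4025]
tcp_rot: [1.0, 0.015, 0.006, -0.003]
wrist_force: [0.5, 0.1, 1.6]
width: 0.296
```

Emit:
drive_tool(increments=[[[2.8,2.8,0,0],[2.8,2.8,0,0],[2.8,2.8,0,0],[2.8,2.8,0,0],[2.8,2.8,0,0]]])

```text
t: 38.9
eef_pos: [0.6499, 0.1418, 0.3924]
tcp_rot: [1.0, 0.013, -0.001, 0.0]
wrist_force: [0.7, -0.3, 0.5]
width: 0.337
```

Emit:
drive_tool(increments=[[[1.5,1.5,0,0],[0.8,0.8,0,0],[0,0,0,0],[0,0,0,0],[0,0,0,0]]])

```text
t: 39.32
eef_pos: [0.6717, 0.1223, 0.3941]
tcp_rot: [1.0, 0.014, -0.0, -0.0]
wrist_force: [-0.1, 1.0, -1.0]
width: 0.336
```

```bash
python3 - <<'E'
from h import *
go([.6755,.1125,.299],CY)
i=camera_info("wrist")
im=camera("wrist");cv2.imwrite("pics/wrist28.png",im[:,:,::-1])
print(proj("wrist",np.array([[.6736,.1715,.311],[.6773,.0544,.311],[.6755,.1125,.311]]),i).round())
E
```

```text
t 39.32 pos [0.6717 0.1223 0.3941] tilt 0.001 yaw 0.0273 width 0.336 F [-0.1  1.  -1. ]
delta cm [0.36 1.   9.51] spin 0.001
[[323. 181.]
 [323. 326.]
 [323. 259.]]
```

View pics/wrist28.png

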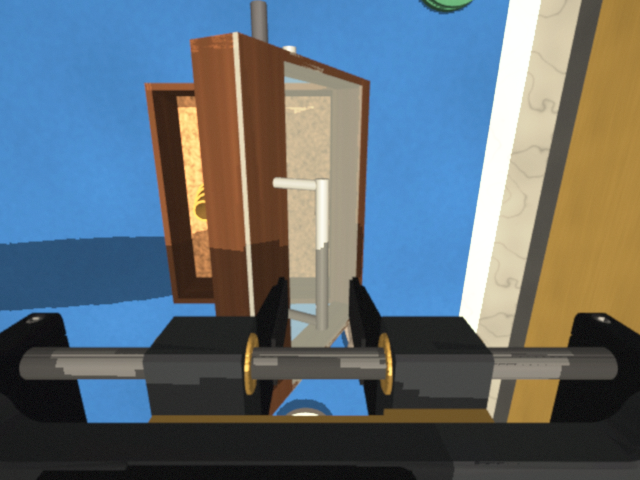

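Emit:
drive_tool(increments=[[[0.3,0.5,1.5,0],[0,0.5,1.5,0],[0,0,1.5,0],[0,0,1.0,0],[0,0,0,0]]])

```text
t: 39.78
eef_pos: [0.6742, 0.1115, 0.3347]
tcp_rot: [1.0, 0.013, -0.003, 0.0]
wrist_force: [-0.1, -0.5, -0.5]
width: 0.335
```

Emit:
drive_tool(increments=[[[0,0,0,0],[0,0,0,0],[0,0,0,0]]])

```text
t: 40.03
eef_pos: [0.6762, 0.1114, 0.3406]
tcp_rot: [1.0, 0.013, 0.001, -0.0]
wrist_force: [-0.3, 0.0, -0.9]
width: 0.339
```

```bash
python3 - <<'E'
from h import *
go([.6755,.1125,.299],CY)
i=camera_info("wrist")
im=camera("wrist");cv2.imwrite("pics/wrist29.png",im[:,:,::-1])
print(proj("wrist",np.array([[.6736,.1715,.311],[.6773,.0544,.311],[.6755,.1125,.311]]),i).round())
E
```

```text
t 40.03 pos [0.6762 0.1114 0.3406] tilt 0.002 yaw 0.0262 width 0.339 F [-0.3  0.  -0.9]
delta cm [-0.07 -0.11  4.16] spin -0.0
[[317. 173.]
 [318. 354.]
 [317. 272.]]
```

View pics/wrist29.png

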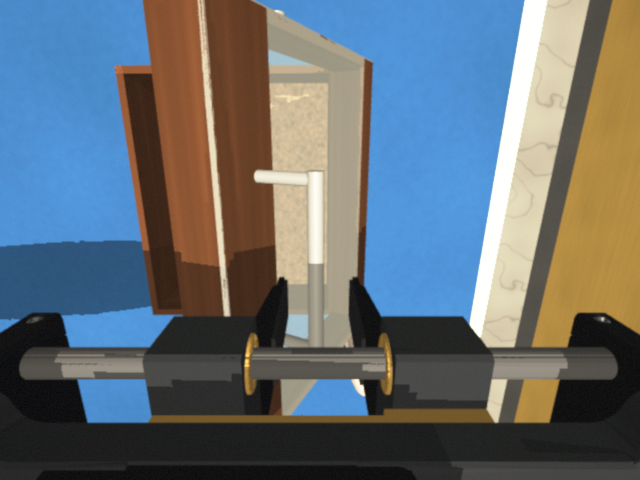

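Emit:
drive_tool(increments=[[[0,0,1.0,0],[0,0,1.0,0],[0,0,0.8,0],[0,0,0.6,0],[0,0,0.3,0]]])

```text
t: 40.5
eef_pos: [0.6751, 0.1111, 0.2997]
tcp_rot: [1.0, 0.013, -0.002, 0.0]
wrist_force: [0.9, -0.7, -0.2]
width: 0.338
```

Emit:
drive_tool(increments=[[[0,0,0.2,0],[0,0,0,0],[0,0,0,0],[0,0,0,0]]])

```text
t: 40.83
eef_pos: [0.676, 0.1112, 0.3009]
tcp_rot: [1.0, 0.013, 0.001, -0.0]
wrist_force: [-0.5, -0.7, 0.7]
width: 0.336
```

```bash
python3 - <<'E'
from h import *
go([.6755,.1125,.299],CY)
i=camera_info("wrist")
im=camera("wrist");cv2.imwrite("pics/wrist30.png",im[:,:,::-1])
E
```

```text
t 40.83 pos [0.676  0.1112 0.3009] tilt 0.001 yaw 0.0260 width 0.336 F [-0.5 -0.7  0.7]
delta cm [-0.05 -0.13  0.19] spin -0.001
```

View pics/wrist30.png

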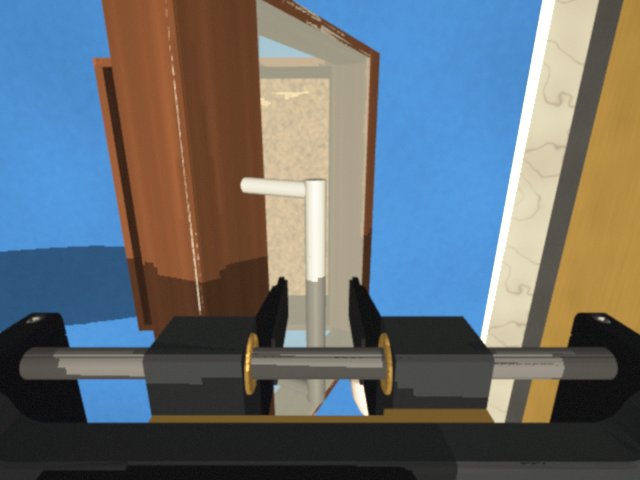

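Emit:
drive_tool(increments=[[[0,0,0.4,0],[0,0,0.2,0],[0,0,0,0],[0,0,0,0]]])

```text
t: 41.22
eef_pos: [0.6756, 0.1112, 0.2937]
tcp_rot: [1.0, 0.013, -0.0, 0.0]
wrist_force: [-0.5, -0.2, 0.2]
width: 0.335
```

Emit:
drive_tool(increments=[[[0,0,0,0],[0,0,0,0],[0,0,0,0],[0,0,0,0],[0,0,0,0]]], gripper=0)

```text
t: 41.63
eef_pos: [0.6752, 0.1112, 0.2943]
tcp_rot: [1.0, 0.013, -0.001, 0.0]
wrist_force: [-3.0, -0.9, 0.6]
width: 0.096
```

Emit:
drive_tool(increments=[[[0,0,0,0],[0,0,0,0],[0,0,0,0]]])

```text
t: 41.88
eef_pos: [0.6752, 0.1112, 0.2944]
tcp_rot: [1.0, 0.013, -0.001, 0.0]
wrist_force: [-5.4, -0.0, 2.0]
width: 0.096
```

```bash
cat > arc.py <<'E'
from h import *
import sys
# arg: step size rad, number of rows, optional final offset ; uses measured pose
st=status.sense(); p=st["eef_pos"]; c=w2c(p)
r=np.hypot(.205,.08); b=np.arctan2(.08,.205); OFF=.0141
bx,bz=c[0]-.12,c[2]+OFF-.09
ph=np.arctan2(bz,-bx); rm=np.hypot(bx,bz)
print("t %.2f case %s r %.4f lid_est %.3f F %s w %.3f"%(st["t"],c.round(4),rm,np.deg2rad(66)+b-ph,st["wrist_force"].round(1),st["width"]))
d=[float(x) for x in sys.argv[1:]]
cx,cz=bx,bz
for s in d:
    ph=max(ph-s,b); nx,nz=-r*np.cos(ph),r*np.sin(ph)
    print([round((nx-cx)*100,2),0,round((cz-nz)*100,2),0], "lid",round(np.deg2rad(66)+b-ph,3)); cx,cz=nx,nz
E
python3 arc.py .015 .025 .03 .03 .03 .03 .03 .03 .03 .03
```

```text
t 41.88 case [0.0938 0.0007 0.2944] r 0.2200 lid_est 0.073 F [-5.4 -0.   2. ] w 0.096
[np.float64(-0.33), 0, np.float64(0.04), 0] lid 0.088
[np.float64(-0.54), 0, np.float64(0.08), 0] lid 0.113
[np.float64(-0.65), 0, np.float64(0.11), 0] lid 0.143
[np.float64(-0.65), 0, np.float64(0.13), 0] lid 0.173
[np.float64(-0.64), 0, np.float64(0.15), 0] lid 0.203
[np.float64(-0.64), 0, np.float64(0.17), 0] lid 0.233
[np.float64(-0.63), 0, np.float64(0.19), 0] lid 0.263
[np.float64(-0.63), 0, np.float64(0.21), 0] lid 0.293
[np.float64(-0.62), 0, np.float64(0.23), 0] lid 0.323
[np.float64(-0.61), 0, np.float64(0.25), 0] lid 0.353
```

Emit:
drive_tool(increments=[[[-0.33,0,0.04,0],[-0.54,0,0.08,0],[-0.65,0,0.11,0],[-0.65,0,0.13,0],[-0.64,0,0.15,0]]])

```text
t: 42.3
eef_pos: [0.6475, 0.1105, 0.2897]
tcp_rot: [1.0, 0.013, 0.001, -0.0]
wrist_force: [2.1, 0.1, 3.2]
width: 0.097
```

```bash
python3 arc.py .03 .03 .03 .03 .03; python3 -c "
from h import *
s=camera('scene');crop(s,290,130,440,300,4 if 0 else 3.5,'pics/s31.png')"
```

```text
t 42.30 case [0.066  0.0008 0.2897] r 0.2205 lid_est 0.200 F [2.1 0.1 3.2] w 0.097
[np.float64(-0.63), 0, np.float64(0.22), 0] lid 0.23
[np.float64(-0.63), 0, np.float64(0.19), 0] lid 0.26
[np.float64(-0.63), 0, np.float64(0.21), 0] lid 0.29
[np.float64(-0.62), 0, np.float64(0.23), 0] lid 0.32
[np.float64(-0.61), 0, np.float64(0.25), 0] lid 0.35
```

View pics/s31.png

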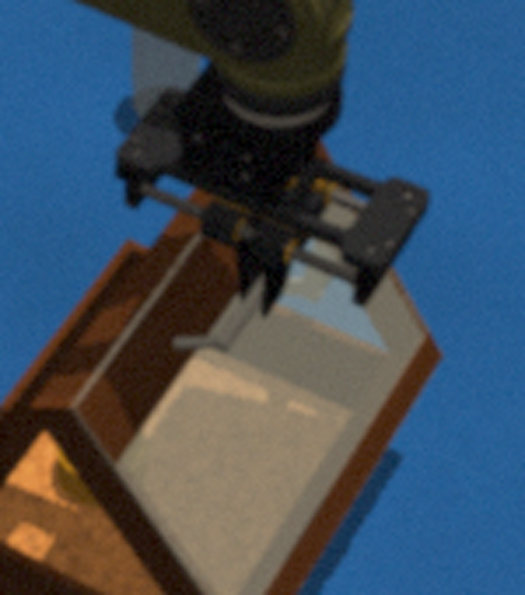

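Lid follows. Continue along the arc.

Emit:
drive_tool(increments=[[[-0.63,0,0.2,0],[-0.63,0,0.2,0],[-0.63,0,0.21,0],[-0.62,0,0.23,0],[-0.61,0,0.25,0]]])

```text
t: 42.77
eef_pos: [0.6159, 0.1098, 0.2792]
tcp_rot: [1.0, 0.013, 0.0, -0.0]
wrist_force: [-0.5, 0.5, 5.6]
width: 0.096
```

```bash
python3 arc.py .03 .03 .03 .03 .03
```

```text
t 42.77 case [0.0344 0.0009 0.2792] r 0.2206 lid_est 0.352 F [-0.5  0.5  5.6] w 0.096
[np.float64(-0.59), 0, np.float64(0.31), 0] lid 0.382
[np.float64(-0.6), 0, np.float64(0.28), 0] lid 0.412
[np.float64(-0.59), 0, np.float64(0.3), 0] lid 0.442
[np.float64(-0.58), 0, np.float64(0.32), 0] lid 0.472
[np.float64(-0.57), 0, np.float64(0.34), 0] lid 0.502
```

Emit:
drive_tool(increments=[[[-0.6,0,0.28,0],[-0.6,0,0.28,0],[-0.59,0,0.3,0],[-0.58,0,0.32,0],[-0.57,0,0.34,0]]])

```text
t: 43.18
eef_pos: [0.5859, 0.1089, 0.2637]
tcp_rot: [1.0, 0.013, -0.0, -0.0]
wrist_force: [-1.7, 0.2, 5.5]
width: 0.091
```

```bash
python3 arc.py .03 .03 .03 .03 .03
```

```text
t 43.18 case [0.0044 0.0008 0.2637] r 0.2205 lid_est 0.505 F [-1.7  0.2  5.5] w 0.091
[np.float64(-0.53), 0, np.float64(0.39), 0] lid 0.535
[np.float64(-0.55), 0, np.float64(0.37), 0] lid 0.565
[np.float64(-0.53), 0, np.float64(0.39), 0] lid 0.595
[np.float64(-0.52), 0, np.float64(0.4), 0] lid 0.625
[np.float64(-0.51), 0, np.float64(0.42), 0] lid 0.655
```

Emit:
drive_tool(increments=[[[-0.54,0,0.37,0],[-0.54,0,0.37,0],[-0.53,0,0.39,0],[-0.52,0,0.4,0],[-0.51,0,0.42,0]]])

```text
t: 43.6
eef_pos: [0.5588, 0.1082, 0.2441]
tcp_rot: [1.0, 0.013, -0.002, 0.0]
wrist_force: [-5.3, 0.0, 6.1]
width: 0.095
```

```bash
python3 arc.py .03 .03 .03 .03 .03
```

```text
t 43.60 case [-0.0227  0.0008  0.2441] r 0.2206 lid_est 0.657 F [-5.3  0.   6.1] w 0.095
[np.float64(-0.46), 0, np.float64(0.48), 0] lid 0.687
[np.float64(-0.48), 0, np.float64(0.45), 0] lid 0.717
[np.float64(-0.47), 0, np.float64(0.46), 0] lid 0.747
[np.float64(-0.46), 0, np.float64(0.48), 0] lid 0.777
[np.float64(-0.44), 0, np.float64(0.49), 0] lid 0.807
```

Emit:
drive_tool(increments=[[[-0.48,0,0.45,0],[-0.48,0,0.45,0],[-0.47,0,0.46,0],[-0.46,0,0.48,0],[-0.44,0,0.49,0]]])

```text
t: 44.02
eef_pos: [0.5343, 0.1075, 0.2202]
tcp_rot: [1.0, 0.013, -0.003, 0.0]
wrist_force: [-8.8, 0.8, 6.4]
width: 0.097
```

```bash
python3 arc.py .03 .03 .03 .03 .03;  python3 -c "
from h import *
s=camera('scene');crop(s,260,130,440,330,3,'pics/s32.png')"
```

```text
t 44.02 case [-0.0472  0.0008  0.2202] r 0.2209 lid_est 0.812 F [-8.8  0.8  6.4] w 0.097
[np.float64(-0.36), 0, np.float64(0.56), 0] lid 0.842
[np.float64(-0.41), 0, np.float64(0.52), 0] lid 0.872
[np.float64(-0.39), 0, np.float64(0.53), 0] lid 0.902
[np.float64(-0.38), 0, np.float64(0.54), 0] lid 0.932
[np.float64(-0.36), 0, np.float64(0.55), 0] lid 0.962
```

View pics/s32.png

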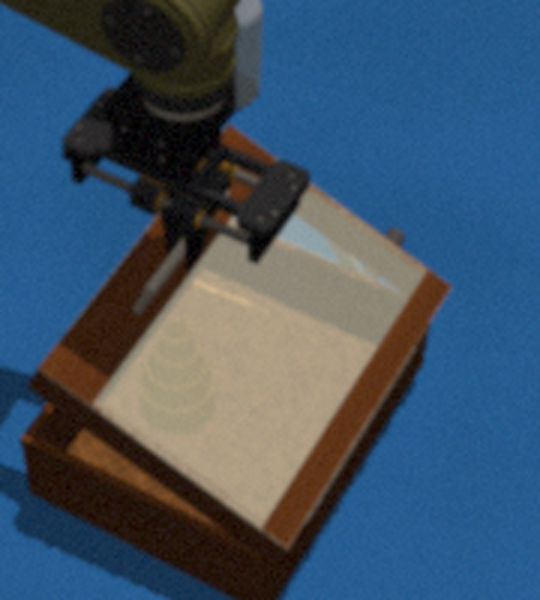

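Emit:
drive_tool(increments=[[[-0.5,0,0.5,0],[-0.45,0,0.5,0],[-0.42,0,0.52,0],[-0.4,0,0.53,0],[-0.38,0,0.54,0]]])

```text
t: 44.48
eef_pos: [0.5137, 0.107, 0.193]
tcp_rot: [1.0, 0.013, -0.002, 0.0]
wrist_force: [-3.4, -0.5, 2.6]
width: 0.098
```

```bash
python3 arc.py .03 .03 .03 .03 .03
```

```text
t 44.48 case [-0.0678  0.0008  0.193 ] r 0.2213 lid_est 0.966 F [-3.4 -0.5  2.6] w 0.098
[np.float64(-0.24), 0, np.float64(0.63), 0] lid 0.996
[np.float64(-0.32), 0, np.float64(0.58), 0] lid 1.026
[np.float64(-0.31), 0, np.float64(0.58), 0] lid 1.056
[np.float64(-0.29), 0, np.float64(0.59), 0] lid 1.086
[np.float64(-0.27), 0, np.float64(0.6), 0] lid 1.116
```

Emit:
drive_tool(increments=[[[-0.34,0,0.57,0],[-0.33,0,0.57,0],[-0.31,0,0.58,0],[-0.29,0,0.55,0],[-0.22,0,0.4,0]]])

```text
t: 44.9
eef_pos: [0.4985, 0.1066, 0.1654]
tcp_rot: [1.0, 0.013, -0.003, 0.0]
wrist_force: [-4.3, -0.1, 0.9]
width: 0.096
```

```bash
python3 arc.py .02 .02 .02 .02;  python3 -c "
from h import *
s=camera('scene');crop(s,250,150,440,340,3,'pics/s33.png')"
```

```text
t 44.90 case [-0.083   0.0008  0.1654] r 0.2218 lid_est 1.109 F [-4.3 -0.1  0.9] w 0.096
[np.float64(-0.01), 0, np.float64(0.48), 0] lid 1.129
[np.float64(-0.17), 0, np.float64(0.41), 0] lid 1.149
[np.float64(-0.02), 0, np.float64(0.06), 0] lid 1.152
[np.float64(0.0), 0, np.float64(0.0), 0] lid 1.152
```

View pics/s33.png

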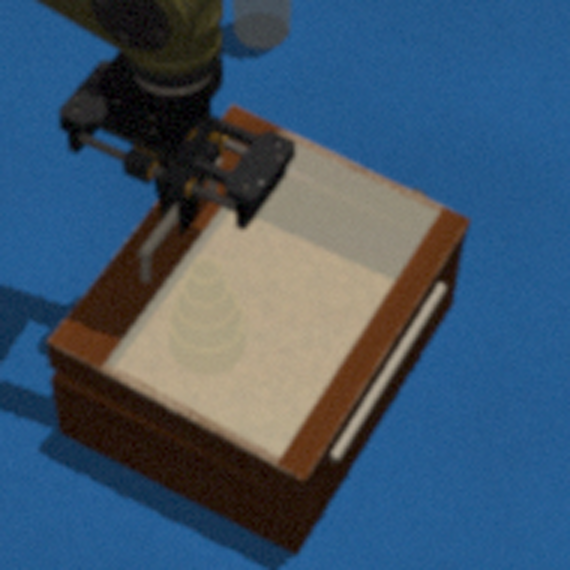

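Emit:
drive_tool(increments=[[[-0.1,0,0.25,0],[-0.1,0,0.25,0],[-0.1,0,0.2,0],[0,0,0.1,0],[0,0,0,0]]])

```text
t: 45.37
eef_pos: [0.4952, 0.1065, 0.1579]
tcp_rot: [1.0, 0.013, -0.004, 0.0]
wrist_force: [-8.7, -0.0, 1.3]
width: 0.095
```

```bash
python3 arc.py .02 .02 .02 .02
```

```text
t 45.37 case [-0.0863  0.0008  0.1579] r 0.2220 lid_est 1.146 F [-8.7 -0.   1.3] w 0.095
[np.float64(0.13), 0, np.float64(0.2), 0] lid 1.152
[np.float64(0.0), 0, np.float64(0.0), 0] lid 1.152
[np.float64(0.0), 0, np.float64(0.0), 0] lid 1.152
[np.float64(0.0), 0, np.float64(0.0), 0] lid 1.152
```

Emit:
drive_tool(increments=[[[-0.1,0,0.1,0],[0,0,0.1,0],[0,0,0.1,0],[0,0,0,0],[0,0,0,0]]])

```text
t: 45.78
eef_pos: [0.494, 0.1064, 0.1549]
tcp_rot: [1.0, 0.013, -0.004, 0.0]
wrist_force: [-9.4, -0.3, 1.7]
width: 0.097
```

Emit:
drive_tool(increments=[[[0,0,0.1,0],[0,0,0.1,0],[0,0,0.1,0],[0,0,0,0],[0,0,0,0]]])

```text
t: 46.2
eef_pos: [0.4926, 0.1064, 0.1514]
tcp_rot: [1.0, 0.013, -0.006, 0.0]
wrist_force: [-13.1, 0.1, 2.7]
width: 0.097
```

```bash
python3 arc.py .02;  python3 -c "
from h import *
s=camera('scene');crop(s,250,150,440,340,3,'pics/s34.png')"
```

```text
t 46.20 case [-0.0889  0.0007  0.1514] r 0.2221 lid_est 1.177 F [-13.1   0.1   2.7] w 0.097
[np.float64(0.39), 0, np.float64(-0.45), 0] lid 1.152
```

View pics/s34.png

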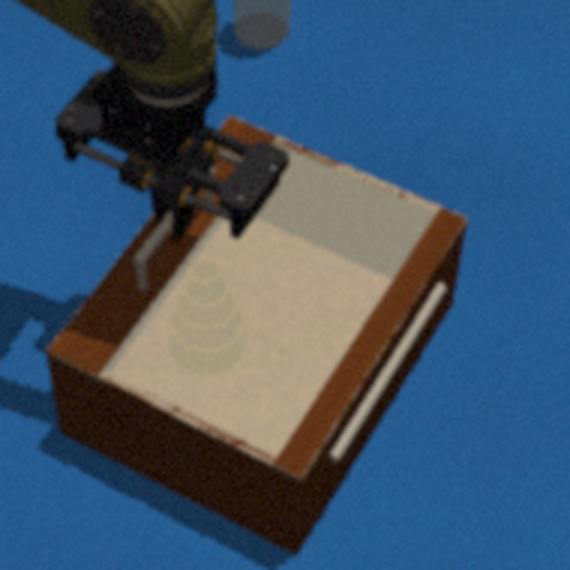

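Emit:
drive_tool(increments=[[[-0.2,0,0.1,0],[-0.1,0,0.1,0],[0,0,0.1,0],[0,0,0,0],[0,0,0,0]]])

```text
t: 46.67
eef_pos: [0.4925, 0.1064, 0.1508]
tcp_rot: [1.0, 0.013, -0.002, 0.0]
wrist_force: [-8.5, -0.3, 6.8]
width: 0.098
```

```bash
python3 arc.py .02;  python3 -c "
from h import *
s=camera('scene')
c=np.ascontiguousarray(cv2.resize(s[150:340,250:440,::-1],None,fx=3,fy=3,interpolation=cv2.INTER_CUBIC))
for l,col in ((1.152,(255,255,255)),(1.10,(0,255,255))):
  q=((proj('scene',np.array([lidpt(.24,-.15,.04,l),lidpt(.24,.15,.04,l),lidpt(0,-.15,.04,l),lidpt(.24,-.15,0,l),lidpt(.205,-.06,.08,l)]))-[250,150])*3)
  print(l,q.round())
  for p in q: cv2.circle(c,tuple(int(v) for v in p),2,col,-1)
cv2.imwrite('pics/s35.png',c)"
```

```text
t 46.67 case [-0.089   0.0007  0.1508] r 0.2220 lid_est 1.180 F [-8.5 -0.3  6.8] w 0.098
[np.float64(0.4), 0, np.float64(-0.51), 0] lid 1.152
1.152 [[ 46. 355.]
 [230. 118.]
 [302. 483.]
 [ 50. 381.]
 [137. 266.]]
1.1 [[ 47. 347.]
 [232. 110.]
 [304. 485.]
 [ 49. 373.]
 [141. 261.]]
```

View pics/s35.png

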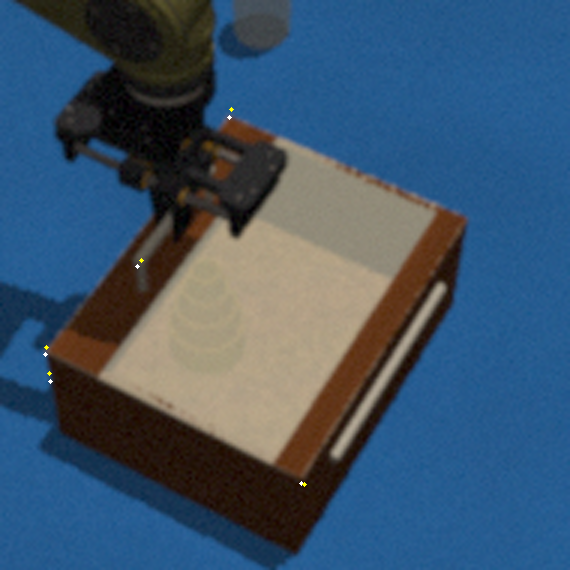

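Emit:
drive_tool(increments=[[[-0.2,0,0.1,0],[-0.1,0,0.1,0],[0,0,0,0],[0,0,0,0]]])

```text
t: 47.05
eef_pos: [0.4926, 0.1064, 0.1508]
tcp_rot: [1.0, 0.013, 0.002, -0.0]
wrist_force: [-2.4, 0.0, 8.2]
width: 0.094
```

Stalls against the rim at z = 0.1508: shut. Open the fingers a little, and lift off.

Emit:
drive_tool(increments=[[[0,0,0,0],[0,0,0,0],[0,0,0,0],[0,0,0,0],[0,0,0,0]]], gripper=4.0)

```text
t: 47.47
eef_pos: [0.4908, 0.1063, 0.1481]
tcp_rot: [1.0, 0.013, -0.0, 0.0]
wrist_force: [-0.0, -0.2, -1.6]
width: 0.382
```

```bash
python3 - <<'E'
from h import *
go([.4926,.1064,.3],CY)
cv2.imwrite("pics/wrist36.png",camera("wrist")[:,:,::-1])
E
```

```text
t 47.47 pos [0.4908 0.1063 0.1481] tilt 0.001 yaw 0.0260 width 0.382 F [-0.  -0.2 -1.6]
delta cm [  0.17  -0.   -15.19] spin -0.001
```

View pics/wrist36.png

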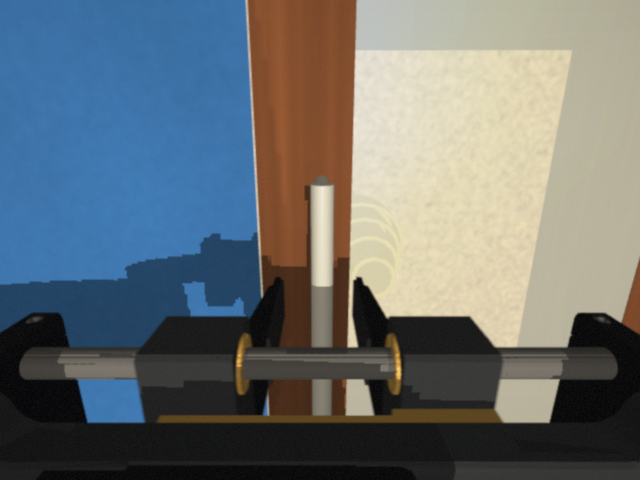

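Emit:
drive_tool(increments=[[[0,0,-1.5,0],[0,0,-2.5,0],[0,0,-3.0,0],[0,0,-4.0,0],[0,0,-4.0,0]]])

```text
t: 47.93
eef_pos: [0.4902, 0.1063, 0.2989]
tcp_rot: [1.0, 0.013, -0.001, 0.0]
wrist_force: [1.0, 0.6, -0.4]
width: 0.42
```

Emit:
drive_tool(increments=[[[-3.0,0,0,0],[-3.0,0,0,0],[-1.0,4.0,0,0],[0,4.0,0,0],[0,4.0,0,0]]])

```text
t: 48.35
eef_pos: [0.4235, -0.0158, 0.299]
tcp_rot: [1.0, 0.015, 0.001, 0.0]
wrist_force: [0.4, -0.1, 0.1]
width: 0.419
```

Emit:
drive_tool(increments=[[[0,4.0,0,0],[0,4.0,0,0],[0,4.0,0,0],[0,3.0,0,0],[0,0,0,0]]])

```text
t: 48.77
eef_pos: [0.4276, -0.1697, 0.2981]
tcp_rot: [1.0, 0.01, -0.001, 0.001]
wrist_force: [-1.2, 0.1, -0.1]
width: 0.421
```

```bash
python3 - <<'E'
from h import *
go([.4926,.1064,.3],CY)
cv2.imwrite("pics/scene37.png",camera("scene")[:,:,::-1])
t=camera("top");crop(t,180,150,340,290,5,"pics/t37.png")
c2=lambda l:((proj("top",np.array([lidpt(.24,-.15,.04,l),lidpt(.24,.15,.04,l),lidpt(.205,-.06,.08,l),lidpt(.205,.06,.08,l)]))-[180,150])*5).round().tolist()
print(c2(1.152),c2(1.1))
E
```

```text
t 48.77 pos [ 0.4276 -0.1697  0.2981] tilt 0.002 yaw 0.0200 width 0.421 F [-1.2  0.1 -0.1]
delta cm [  7.05 -27.47  -0.24] spin -0.006
[[840.0, 613.0], [324.0, 612.0], [685.0, 549.0], [473.0, 549.0]] [[841.0, 609.0], [321.0, 607.0], [685.0, 540.0], [472.0, 540.0]]
```

View pics/scene37.png

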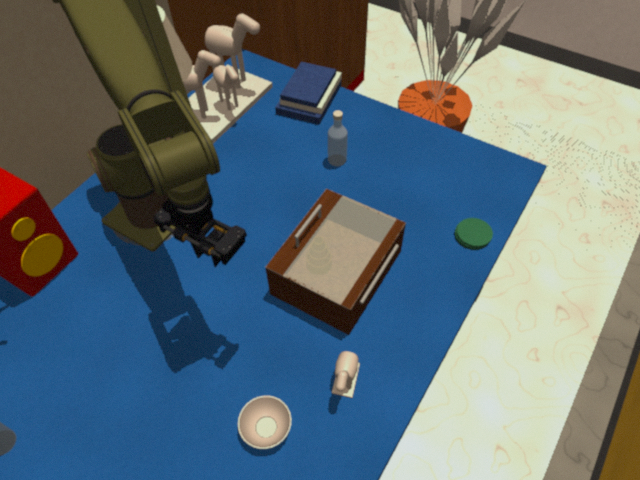

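View pics/t37.png

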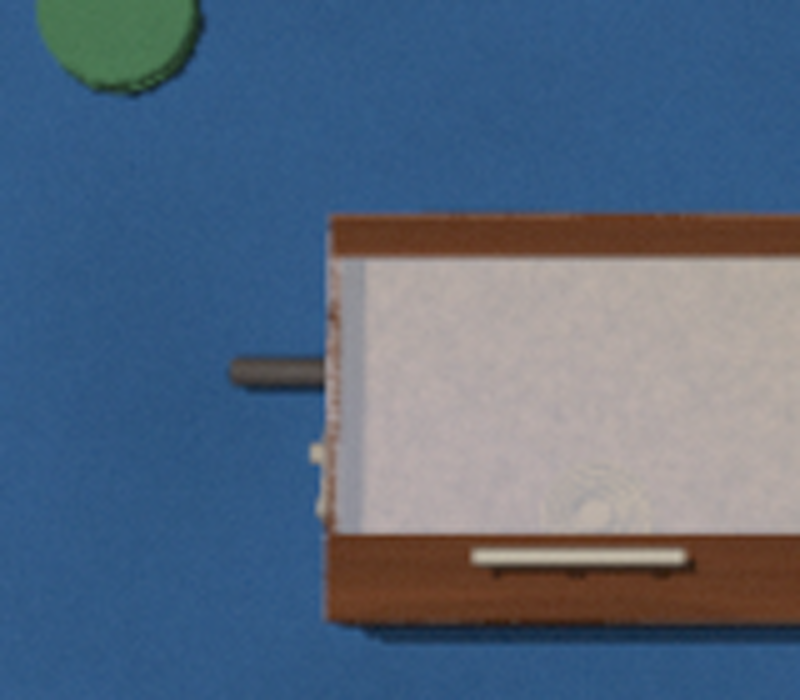

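```bash
python3 - <<'E'
from h import *
out=[]
for n,(x0,y0,x1,y1) in (("top",(270,220,330,270)),("scene",(290,220,350,285))):
    im=camera(n)[y0:y1,x0:x1].astype(float); lo,hi=np.percentile(im,2),np.percentile(im,98)
    im=np.clip((im-lo)/(hi-lo)*255,0,255).astype(np.uint8)
    out.append(cv2.resize(im[:,:,::-1],(390,400),interpolation=cv2.INTER_CUBIC))
cv2.imwrite("pics/n38.png",np.hstack(out))
print(proj("top",case2w(-.057,-.003,.118)),proj("scene",np.array([[.5245,.1045,.118],[.5245,.1045,.046]])))
E
```

```text
[[297.57490446 251.25199752]] [[317.93886806 239.65328074]
 [318.42394753 255.69468385]]
```

View pics/n38.png

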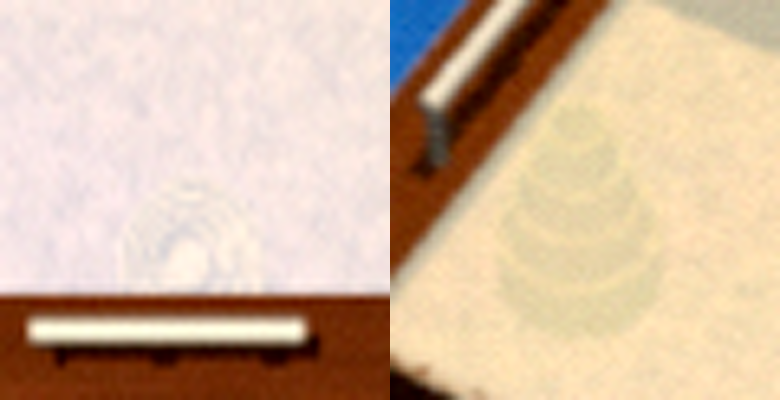

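```bash
python3 -c "
from station import status,robot
print(robot.finish_job())"
```

```text
the job is handed in; nothing more can be done
None
```

All four vessels stand nested in the casket with the widest outermost, the stay is broken and the lid is shut. I handed the job in at about t = 49 s of the 210 s allowed; it reported no verdict.

- **Vessels:** I placed them in order from vessel 1 to vessel 4. Each ring of the nest was within about 1 mm of where it should be in the wrist pictures. Through the shut glass the nest still looks upright and concentric. Neither vessel 1 nor vessel 2 was found knocked aside.
- **Stay:** I pushed the bar with shut fingers, reaching 10 N in the last part of the push. The lid then stood about 0.05–0.07 rad down and the bar had moved about 21 mm. From that I put the knuckle angle at about 0.55–0.6 rad; I did not measure it directly.
- **Lid:** I lowered it by the handle at about 0.36 rad/s. It stopped against the rim at tool height z = 0.1508 with 7–8 N of push. In the pictures it is flush all round and stayed shut after I let go.
- **Disagreements:** my handle estimate read 1.18 rad at the end against the nominal 1.152. The top view put the shut lid about 3 mm off my casket model. The bar's free end measured 9 mm further out than the text says. I took the first two as grip or calibration offsets and used the measured position for the bar.
- **Last check:** the figurine, bottle and bowl stand where they were in the last scene picture, and the arm was clear of everything when I handed in.

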